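Nest the dosing scoops on the keeper hook

ROBOT

A 6-joint arm with a two-finger parallel gripper is mounted at the origin on a cart in front of the work surface, level with it; the furniture and walls round the work are solid. World frame = base frame: x ahead of the robot, y to its left, z up, the work surface at z = 0. Lengths are in m, angles in rad, forces in N, time in s.
With the tool pointing down it reaches from about 0.4 to 0.825 m from the base axis. Payload 7 kg.
Tool frame: the origin (TCP) lies between the finger pads; the fingertips stand 22 mm ahead of it and the grasp point (between the pads) lies 3 mm ahead of it; z points along the fingers, y is the direction in which the jaws open and shut (so a half turn about z gives the same grasp; the last joint's range is limited). The gripper opens to 88 mm and grips with 3 to 60 N. Pads are 19 mm wide; open, the fingers measure 130 mm over their backs; the gripper's body (78 mm by 193 mm) begins 47 mm behind the grasp point.
Start: joints at [1.394, 0.359, 0.012, 0, -1.224, -0.288], TCP at [0.303, 0.603, 0.249] pointing down, gripper open.
Joint ranges: [-3.07, 3.07], [-1.43, 2.12], [-1.02, 1.25], [-3.03, 1.67], [-3.05, -0], [-3.03, 3.03]. Speed limits (rad/s): [2.39, 2.39, 3.01, 3.14, 3.14, 3.14].

INTERFACE

Orientations are given as [roll, pitch, yaw] about the fixed x, y, z axes, in that order (R = Rz(yaw) Ry(pitch) Rx(roll)).
In Python, from station import * gives the robot as it stands. The module is installed in compiled form; this text tells all that it offers.
- The arm moves only by the tool move_arm, never from a script. Its argument "rows" is a list of rows, each an object with "delta_rot": the turn, a rotation vector about the world's x, y, z in degrees, a list of three; "delta_pos": the shift along the world's x, y, z in cm, a list of three; "hand": the finger opening in cm, from 0 to 8.76. A call has exactly 10 rows; each row shifts and turns the commanded pose from where the row before left it; what a row does not reach is not made up. A row lasts 1/10 s, in which the tool goes at most 50 mm and 8.59 degrees, less where a joint would pass 70% of its speed; a pose out of reach is approached as far as the arm can. A call is refused whole if a number of a shift passes 5 or a number of a turn 8.59, either way. A call with a gripper value outside its range is refused whole. The fingers move at their own pace and stop on an object; "force" is the grip in N (left out, the last holds). Time passes only in rows, so rows that do not move let the fingers close, or fill a call up. It gives the time, the measured TCP pose, the force and the opening at its end, in the units of the state.
- get_state(): the state, without advancing time (a new reading comes with each control period).
- grab_frame(name): name is "scene" or "top" or "wrist"; returns the picture (384x512x3 uint8, blue, green, red); there is no depth.
- camera_info(name): a dict with "camera_matrix" (3x3 intrinsics, pixels), "world_from_camera" (4x4, takes a point from camera to world coordinates); the wrist camera has in their place "T_tool_cam" (4x4, takes a point from camera to tool coordinates, whose origin is the TCP and whose axes are the flange's). Camera axes: x right, y down, z forward; pixel columns grow to the right and rows downward; lengths in m; the calibration is good to about 2 mm. The wrist camera is an equidistant fisheye: a pixel r from the principal point sees the ray r / f radians off the axis. A picture is of the moment at which its call begins: read the wrist's pose just before it. camera_info takes no time and is no camera call.
- job_done(): hands the job in, once; it reports no verdict.
The state is a dict: "t": time; "q": joint angles; "qd": joint speeds; "joint_efforts": joint torques, N m; "eef_pos": TCP position; "ee_rot": TCP orientation; "force": force on the tool from outside, world axes, zero at the start; "moment": the same for the moment, N m; "width": finger opening in m.
Only numpy, scipy, OpenCV 4.12 (cv2) and the standard library are available. Lean on these libraries where they do the work, as an engineer would, in place of code of your own. Each camera call takes 0.05 s, during which the arm holds its last target.

TASK

Put the three dosing scoops away on the stand's hook, the largest first, then the medium, then the smallest, so that the cups nest: slide each eye down the pin and press it past the spring nose until it sits fully home on the one below. Press gently, never with more than 25 N, so that the pin and the thin cups are not bent, let go of them, and leave the jars and dropper bottles where they stand.

Things in the scene. Friction and masses are not known exactly. Their poses are not given: they have to be found in the camera images.
- scoop_large: the large dosing scoop, about 110 g: steel cup 72 mm across the rim, 42 mm deep, wall 3 mm, flat bottom, black straight handle. It stands level on the table. Origin: centre of the cup's underside; z up out of the mouth, x along the handle from cup to eye. Handle 12 mm wide (y), 8 mm thick, top flush with the rim (z = 42 mm), from the rim to x = 88 mm
- scoop_large_eye (a point): centre of the lower end of the large scoop's eye, on the axis of its hole; axes as the scoop, at x = 100, z = 28 mm in it. The eye is a ring 24 mm across with a 14 mm hole along z, 14 mm tall, its upper end flush with the rim
- scoop_large_grip (a point): middle of the large scoop's handle close to the eye, a good place to grip it across its 12 mm width (x = 74, z = 38 mm in the scoop). Reach only 1 to 4 mm below the handle's underside: hung scoops lie with 6 mm of air between one handle and the next
- scoop_medium: the medium dosing scoop, about 80 g: steel cup 60 mm across the rim, 36 mm deep, wall 3 mm, flat bottom, black straight handle. It stands level on the table. Origin: centre of the cup's underside; z up out of the mouth, x along the handle from cup to eye. Handle 12 mm wide (y), 8 mm thick, top flush with the rim (z = 36 mm), from the rim to x = 88 mm
- scoop_medium_eye (a point): centre of the lower end of the medium scoop's eye, on the axis of its hole; axes as the scoop, at x = 100, z = 22 mm in it. The eye is a ring 24 mm across with a 14 mm hole along z, 14 mm tall, its upper end flush with the rim
- scoop_medium_grip (a point): middle of the medium scoop's handle close to the eye, a good place to grip it across its 12 mm width (x = 74, z = 32 mm in the scoop). Reach only 1 to 4 mm below the handle's underside: hung scoops lie with 6 mm of air between one handle and the next
- scoop_small: the small dosing scoop, about 60 g: steel cup 48 mm across the rim, 30 mm deep, wall 3 mm, flat bottom, black straight handle. It stands level on the table. Origin: centre of the cup's underside; z up out of the mouth, x along the handle from cup to eye. Handle 12 mm wide (y), 8 mm thick, top flush with the rim (z = 30 mm), from the rim to x = 88 mm
- scoop_small_eye (a point): centre of the lower end of the small scoop's eye, on the axis of its hole; axes as the scoop, at x = 100, z = 16 mm in it. The eye is a ring 24 mm across with a 14 mm hole along z, 14 mm tall, its upper end flush with the rim
- scoop_small_grip (a point): middle of the small scoop's handle close to the eye, a good place to grip it across its 12 mm width (x = 74, z = 26 mm in the scoop). Reach only 1 to 4 mm below the handle's underside: hung scoops lie with 6 mm of air between one handle and the next
- stand: grey sheet-metal bench stand screwed to the table, 110 mm wide, 180 mm deep, its face sloping up at 30 degrees, away from the robot, to 100 mm high. Origin: on the table under it; x level, towards the high back; z up. The hook and its keeper belong to it
- face: the stand's sloping face. Origin: on the face, on the axis of the hook, a round steel pin square to it; z along the pin, outward (30 degrees off vertical, to the low side), x up the slope, y level. A scoop hangs with its axes parallel to these: eye on the pin, cup 100 mm down-slope over a black round pad. The pin's height varies, see hook_foot
- hook_foot (a point): foot of the pin on the face (the origin of face). The pin screws in more or less deep behind its lock nut: its 18 mm thick shoulder, where the first eye sits, ends 25 to 33 mm from the face. This is not measured: feel for it. From the shoulder an 11 mm pin goes 69 mm on, tapering to 5 mm in the last 8. The next eyes sit on the one below, 14 mm farther out each
- keeper (a joint): travel of the brass nose into the pin: 0 sprung out, sticking out 5 mm on the up-slope side, 44 to 56 mm beyond the shoulder; 0.005 m flush. Its top is a 26 degree ramp: pushing an eye down past it takes 8 to 15 N and presses it in 2 to 4 mm; it drags on the eye (about 5 N), then springs out over it. The last scoop just fits under it, with under 2 mm to spare, when all are fully home
- pot_a: white lidded cosmetic jar, 90 mm across, 32 mm high, a bystander. Origin: centre of its underside
- pot_b: cream and red lidded cosmetic jar, 63 mm across, 34 mm high, a bystander. Origin: centre of its underside
- dropper_a: amber dropper bottle, 30 mm across, 102 mm high, a bystander. Origin: centre of its underside
- dropper_b: amber dropper bottle, 30 mm across, 102 mm high, a bystander. Origin: centre of its underside
Not all that is in view belongs to the job. Leave any orange look-alike of the scoop_medium alone.

How it is judged:
By the outcome, as a careful person would: the job done as asked, in the order asked, and still so for the second after the job is handed in, with the robot touching nothing.
It also fails if it takes over 72 s, if anything falls off the work surface, if the arm or the gripper's body presses on something with over 40 N, if the wrist force passes 120 N, or if a joint passes its speed limit or range.

## Working session

There is one attempt and no reset: what is moved stays moved. The work goes in short steps, Python scripts to look and compute and a tool call to move; the robot and the scene stay as the last step left them, time stands still between calls to the robot, and variables do not carry over. Pictures are saved under pics/ and viewed, and the job is handed in when it is done.

Besides the shell and the picture viewer there is one more tool, called after ">>>" by a JSON object that holds its "name" and its "arguments", one argument or row to a line. move_arm: Moves the arm, as the interface text tells. Its arguments: {"type":"object","properties":{"rows":{"type":"array"},"force":{"type":"number"}},"required":["rows"]}

```bash
mkdir -p pics; python3 - <<'E'
from station import *
import cv2
s=get_state(); print(s)
for n in ["scene","top","wrist"]:
    print(n,camera_info(n)); cv2.imwrite(f"pics/{n}0.png",grab_frame(n))
E
```

```text
{'t': 0.0, 'q': array([ 1.39408162e+00,  3.59376914e-01,  1.10862993e-02, -3.56995094e-04,
       -1.22410051e+00, -2.88075494e-01]), 'qd': array([-1.71787719e-03, -7.78591928e-05,  5.44595076e-04,  3.44975576e-04,
       -1.25872368e-03, -7.76665410e-04]), 'joint_efforts': array([-1.38759264e-03, -5.82715845e+01,  2.93074769e+01,  6.99772239e+00,
        7.13321962e-03, -1.78126411e-04]), 'eef_pos': array([0.30239171, 0.60298156, 0.24763982]), 'ee_rot': array([ 3.13996822e+00, -1.31367262e-04, -4.64911662e-01]), 'force': array([-0.12223275, -0.22380911,  0.17185412]), 'moment': array([-0.03588351, -0.01984911, -0.03286136]), 'width': 0.08802806128388989}
scene {'camera_matrix': array([[487.29525681,   0.        , 253.716061  ],
       [  0.        , 487.29525681, 190.12212584],
       [  0.        ,   0.        ,   1.        ]]), 'world_from_camera': array([[ 0.70982086, -0.46085212,  0.53270035, -0.11155005],
       [-0.7040495 , -0.44094816,  0.55666779, -0.68753324],
       [-0.02164829, -0.77018182, -0.63745691,  0.89812553],
       [ 0.        ,  0.        ,  0.        ,  1.   
[... 384 characters left out ...]
 [-2.78139600e-04, -1.48096743e-01, -9.88972840e-01,
         1.02769178e+00],
       [ 0.00000000e+00,  0.00000000e+00,  0.00000000e+00,
         1.00000000e+00]])}
wrist {'camera_matrix': array([[297.31863964,   0.        , 254.76707997],
       [  0.        , 297.31863964, 196.17958977],
       [  0.        ,   0.        ,   1.        ]]), 'T_tool_cam': array([[ 5.77087097e-04, -9.57654400e-01, -2.87919638e-01,
         7.92155260e-02],
       [ 9.99999806e-01,  4.84567171e-04,  3.92606432e-04,
         4.17799052e-04],
       [-2.36464872e-04, -2.87919809e-01,  9.57654493e-01,
        -1.35905409e-01],
       [ 0.00000000e+00,  0.00000000e+00,  0.00000000e+00,
         1.00000000e+00]])}
```

View pics/scene0.png

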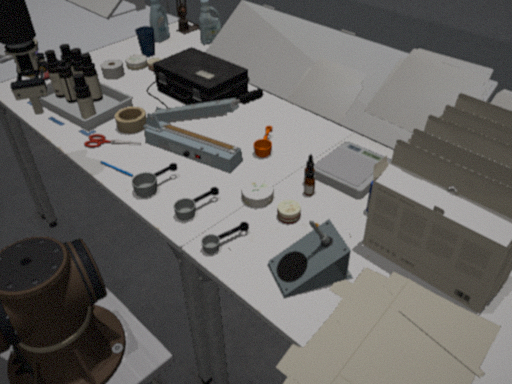

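View pics/top0.png

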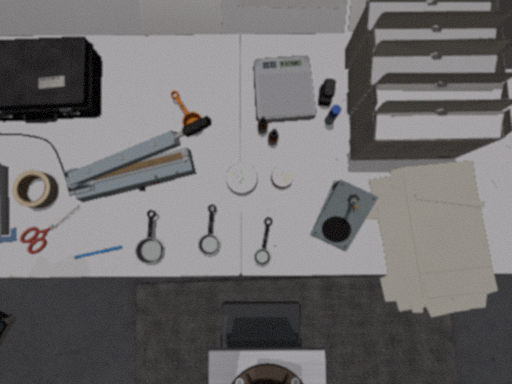

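View pics/wrist0.png

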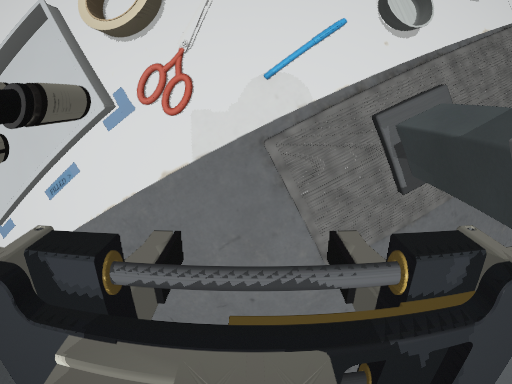

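The three scoops, the stand and the orange decoy are visible. Next I measure them roughly from the top and scene cameras.

```bash
cat > h.py <<'E'
from station import *
import numpy as np, cv2
from scipy.spatial.transform import Rotation as Ro
def tcp(s): 
    T=np.eye(4); T[:3,:3]=Ro.from_euler('xyz',s['ee_rot']).as_matrix(); T[:3,3]=s['eef_pos']; return T
def ray(name,px,T=None):
    i=camera_info(name);K=i['camera_matrix'];u=(px[0]-K[0,2])/K[0,0];v=(px[1]-K[1,2])/K[1,1]
    if name=='wrist':
        r=np.hypot(u,v);d=np.array([np.sin(r)*u/r,np.sin(r)*v/r,np.cos(r)]) if r>0 else np.array([0,0,1.]);W=T@i['T_tool_cam']
    else: d=np.array([u,v,1.]);W=i['world_from_camera']
    return W[:3,3],W[:3,:3]@d/np.linalg.norm(d)
def atz(name,px,z,T=None):
    o,d=ray(name,px,T);return o+d*(z-o[2])/d[2]
def proj(name,P,T=None):
    i=camera_info(name);K=i['camera_matrix']
    W=i['world_from_camera'] if name!='wrist' else T@i['T_tool_cam']
    p=(np.linalg.inv(W)@np.append(P,1))[:3]
    if name=='wrist':
        th=np.arctan2(np.hypot(p[0],p[1]),p[2]);n=np.hypot(p[0],p[1]);u,v=th*p[0]/n,th*p[1]/n
    else: u,v=p[0]/p[2],p[1]/p[2]
    return np.array([K[0,0]*u+K[0,2],K[1,1]*v+K[1,2]])
def tri(obs):
    A=np.zeros((3,3));b=np.zeros(3)
    for o,d in obs:
        M=np.eye(3)-np.outer(d,d);A+=M;b+=M@o
    return np.linalg.solve(A,b)
E
python3 - <<'E'
from h import *
for n,c,e,h in [('L',(150,249),(152,213),.042),('M',(209,243),(212,209),.036),('S',(262,256),(268,221),.03)]:
    a=atz('top',c,h);b=atz('top',e,h);print(n,a,b,np.linalg.norm(b-a),np.degrees(np.arctan2(*(b-a)[[1,0]])))
a=cv2.imread('pics/top0.png');
cv2.imwrite('pics/topc.png',cv2.resize(a[160:280,300:400],None,fx=5,fy=5,interpolation=cv2.INTER_CUBIC))
cv2.imwrite('pics/topd.png',cv2.resize(a[200:275,130:290],None,fx=5,fy=5,interpolation=cv2.INTER_CUBIC))
a=cv2.imread('pics/scene0.png');
cv2.imwrite('pics/scc.png',cv2.resize(a[200:310,250:370],None,fx=5,fy=5,interpolation=cv2.INTER_CUBIC))
E
```

```text
L [0.42524051 0.31487685 0.042     ] [0.52342576 0.31260347 0.042     ] 0.09821155732482226 -1.3263903561219952
M [0.43998335 0.15494525 0.036     ] [0.53361188 0.14739798 0.036     ] 0.0939322180891962 -4.6085723614867575
S [0.40334036 0.00958815 0.03      ] [ 0.49921707 -0.00842892  0.03      ] 0.09755490649335324 -10.64285621622251
```

View pics/topc.png

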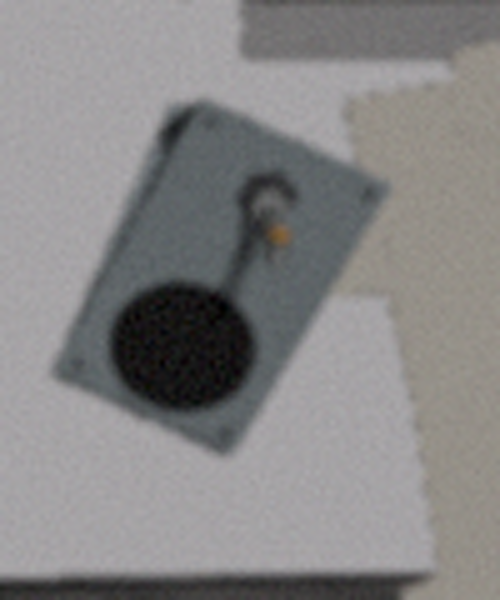

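View pics/topd.png

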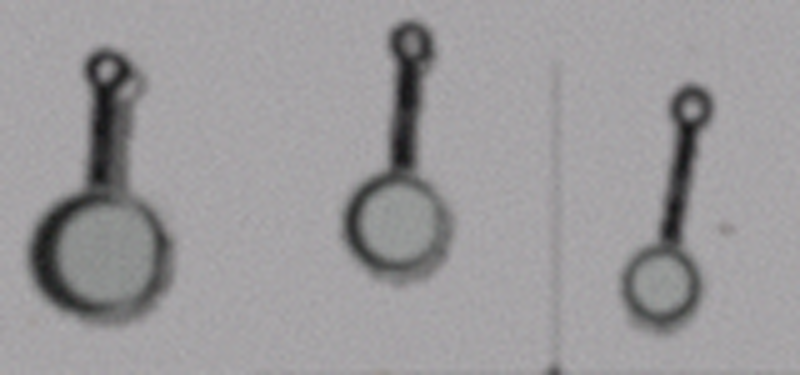

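View pics/scc.png

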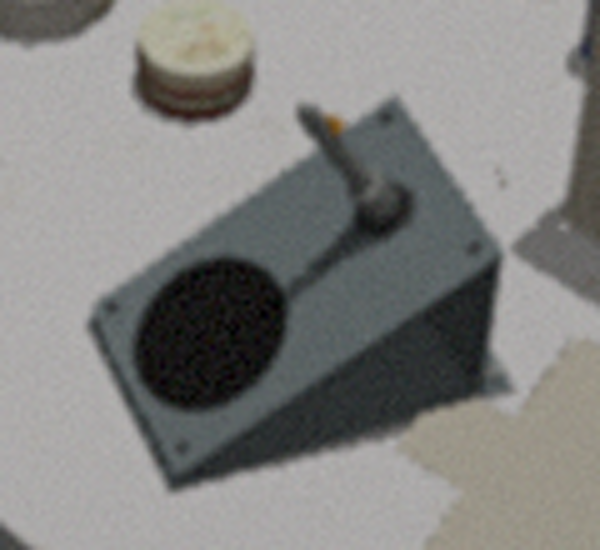

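Stand yaw is about -30° and its pad and pin are visible in both views. I triangulate its corners, the pad centre, and the pin.

```bash
python3 - <<'E'
from h import *
t=lambda p:(p[0]/5+300-.4,p[1]/5+160-.4); s=lambda p:(p[0]/5+250-.4,p[1]/5+200-.4)
P={}
for n,a,b in [('lowL',(55,375),(92,320)),('lowR',(228,455),(172,487)),('hiL',(205,100),(395,97)),('hiR',(388,188),(498,255)),('pad',(183,345),(210,333)),('brass',(280,237),(335,125))]:
    P[n]=tri([ray('top',t(a)),ray('scene',s(b))]);print(n,P[n].round(4), (proj('top',P[n])-t(a)).round(1),(proj('scene',P[n])-s(b)).round(1))
for a,b in [('lowL','lowR'),('hiL','hiR'),('lowL','hiL'),('lowR','hiR')]:
    d=P[b]-P[a];print(a,b,np.linalg.norm(d),np.degrees(np.arctan2(d[1],d[0])),np.degrees(np.arctan2(d[2],np.hypot(*d[:2]))))
E
```

```text
lowL [ 0.4616 -0.1307  0.0042] [ 0.1 -0.2] [-0.3  0. ]
lowR [ 0.4153 -0.2267  0.0037] [-0.  0.] [ 0. -0.]
hiL [ 0.6018 -0.1977  0.1017] [-0.1  0.1] [ 0.2 -0.1]
hiR [ 0.555  -0.2927  0.0985] [ 0. -0.] [-0.  0.]
pad [ 0.4755 -0.1959  0.0352] [-0.2  0.3] [ 0.4 -0.1]
brass [ 0.525  -0.2196  0.1504] [ 0.1 -0.1] [-0.1  0. ]
lowL lowR 0.10657870875946926 -115.73659288141438 -0.2700962631761976
hiL hiR 0.10597132350804812 -116.2136002161398 -1.7624293056253049
lowL hiL 0.18349073847688604 -25.548595434760713 32.10247186816632
lowR hiR 0.18129137854222108 -25.302853475005662 31.511925618013073
```

>>> {"name": "move_arm", "arguments": {
  "rows": [
    {"delta_pos":[2,-3,0],"delta_rot":[0,0,2.5],"hand":4},
    {"delta_pos":[2,-3,0],"delta_rot":[0,0,2.5],"hand":4},
    {"delta_pos":[2,-3,0],"delta_rot":[0,0,2.5],"hand":4},
    {"delta_pos":[2,-3,0],"delta_rot":[0,0,2.5],"hand":4},
    {"delta_pos":[2,-3,-1],"delta_rot":[0,0,2.5],"hand":4},
    {"delta_pos":[2,-3,-1.5],"delta_rot":[0,0,2.5],"hand":4},
    {"delta_pos":[2,-3,-2],"delta_rot":[0,0,2.5],"hand":4},
    {"delta_pos":[2,-3,-2],"delta_rot":[0,0,2.5],"hand":4},
    {"delta_pos":[2,-3,-2],"delta_rot":[0,0,2.5],"hand":4},
    {"delta_pos":[1.8,-2,-1.3],"delta_rot":[0,0,2.5],"hand":4}
  ],
  "force": 40
}}

```text
t: 1.15
eef_pos: [0.5006, 0.3109, 0.149]
ee_rot: [3.14, 0.002, -0.028]
force: [0.1, 0.2, -1.2]
width: 0.04
```

```bash
python3 - <<'E'
from h import *
s=get_state();np.save('T1.npy',tcp(s));print(s['t'],s['eef_pos'],s['ee_rot'],s['force'],s['q'])
cv2.imwrite('pics/w1.png',grab_frame('wrist'))
E
```

```text
1.15 [0.50057763 0.31090659 0.1490036 ] [ 3.14021684e+00  1.56324347e-03 -2.76080918e-02] [ 0.14663264  0.20832531 -1.20752844] [ 8.87057925e-01  3.03185489e-01 -3.12773243e-01 -4.88532751e-04
 -9.56881454e-01  6.56413224e-01]
```

View pics/w1.png

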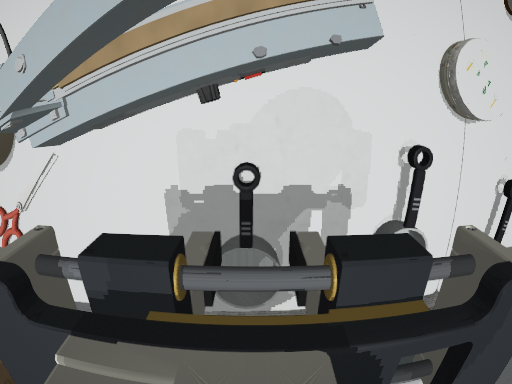

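The large scoop's eye is at about (246,177), with the handle running down to row 240. I zoom in for precise centres.

```bash
python3 - <<'E'
from h import *
a=cv2.imread('pics/w1.png')
cv2.imwrite('pics/w1c.png',cv2.resize(a[150:260,210:290],None,fx=5,fy=5,interpolation=cv2.INTER_CUBIC))
T=np.load('T1.npy')
e=atz('wrist',(246,176.5),.042,T);print(e)
g=cv2.cvtColor(a,cv2.COLOR_BGR2GRAY)
for r in (200,210,220,230,240):
    c=np.where(g[r,225:270]<70)[0]+225;print(r,c.min(),c.max(),atz('wrist',((c.min()+c.max())/2,r),.042,T))
m=(g[160:195,228:264]<70);y,x=np.nonzero(m);print(x.min()+228,x.max()+228,y.min()+160)
E
```

```text
[0.523668  0.3164995 0.042    ]
200 240 252 [0.50303496 0.31722349 0.042     ]
210 240 252 [0.49395352 0.31755176 0.042     ]
220 240 252 [0.48465318 0.31789374 0.042     ]
230 240 251 [0.47511536 0.31869474 0.042     ]
240 239 263 [0.46515765 0.31412491 0.042     ]
233 259 163
```

View pics/w1c.png

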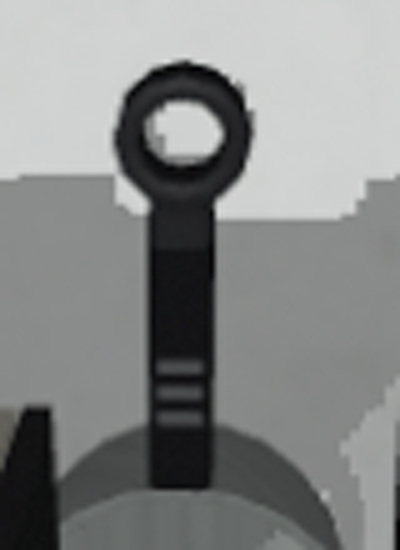

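>>> {"name": "move_arm", "arguments": {
  "rows": [
    {"delta_pos":[-0.25,0.65,0],"delta_rot":[0,0,-0.6],"hand":4},
    {"delta_pos":[0,0,-2],"delta_rot":[0,0,0],"hand":4},
    {"delta_pos":[0,0,-2],"delta_rot":[0,0,0],"hand":4},
    {"delta_pos":[0,0,-2],"delta_rot":[0,0,0],"hand":4},
    {"delta_pos":[0,0,-1.5],"delta_rot":[0,0,0],"hand":4},
    {"delta_pos":[0,0,-1],"delta_rot":[0,0,0],"hand":4},
    {"delta_pos":[0,0,-0.5],"delta_rot":[0,0,0],"hand":4},
    {"delta_pos":[0,0,-0.2],"delta_rot":[0,0,0],"hand":4},
    {"delta_pos":[0,0,0],"delta_rot":[0,0,0],"hand":4},
    {"delta_pos":[0,0,0],"delta_rot":[0,0,0],"hand":4}
  ]
}}

```text
t: 2.2
eef_pos: [0.4984, 0.3203, 0.0593]
ee_rot: [-3.141, -0.001, -0.039]
force: [0.7, 0.2, 0.0]
width: 0.0404
```

```bash
python3 - <<'E'
from h import *
for i in range(3):
    s=get_state();print(s['t'],s['eef_pos'],s['ee_rot'],s['force'])
np.save('T2.npy',tcp(s))
cv2.imwrite('pics/w2.png',grab_frame('wrist'))
E
```

```text
2.2 [0.49838203 0.32028119 0.05929794] [-3.14070403e+00 -8.27217821e-04 -3.87928331e-02] [0.66030687 0.16909575 0.01235527]
2.2 [0.49838203 0.32028119 0.05929794] [-3.14070403e+00 -8.27217821e-04 -3.87928331e-02] [0.66030687 0.16909575 0.01235527]
2.2 [0.49838203 0.32028119 0.05929794] [-3.14070403e+00 -8.27217821e-04 -3.87928331e-02] [0.66030687 0.16909575 0.01235527]
```

View pics/w2.png

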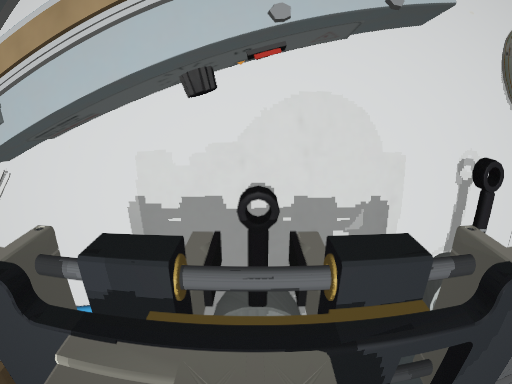

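>>> {"name": "move_arm", "arguments": {
  "rows": [
    {"delta_pos":[0,-0.15,-0.4],"delta_rot":[0,0,0],"hand":4},
    {"delta_pos":[0,0,0],"delta_rot":[0,0,0],"hand":0.8},
    {"delta_pos":[0,0,0],"delta_rot":[0,0,0],"hand":0.8},
    {"delta_pos":[0,0,0],"delta_rot":[0,0,0],"hand":0.8},
    {"delta_pos":[0,0,0],"delta_rot":[0,0,0],"hand":0.8},
    {"delta_pos":[0,0,0],"delta_rot":[0,0,0],"hand":0.8},
    {"delta_pos":[0,0,0],"delta_rot":[0,0,0],"hand":0.8},
    {"delta_pos":[0,0,1],"delta_rot":[0,0,0],"hand":0.8},
    {"delta_pos":[0,0,3],"delta_rot":[0,0,0],"hand":0.8},
    {"delta_pos":[0,0,3],"delta_rot":[0,0,0],"hand":0.8}
  ]
}}

```text
t: 3.25
eef_pos: [0.4977, 0.3179, 0.1253]
ee_rot: [3.14, 0.001, -0.039]
force: [0.1, 1.8, -2.2]
width: 0.0114
```

```bash
python3 - <<'E'
from h import *
s=get_state();print(s['t'],s['eef_pos'],s['ee_rot'],s['force'],s['moment'],s['width'])
np.save('T3.npy',tcp(s))
cv2.imwrite('pics/w3.png',grab_frame('wrist'))
E
```

```text
3.25 [0.49769612 0.31788104 0.1252692 ] [ 3.14001641e+00  1.10430511e-03 -3.88990131e-02] [ 0.10548525  1.81363218 -2.18606179] [ 0.0642601  -0.23523585  0.0266246 ] 0.011410493312790187
```

View pics/w3.png

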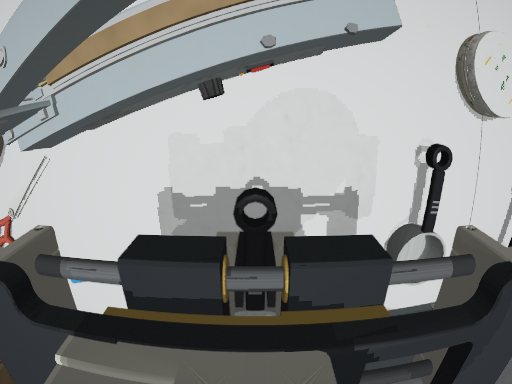

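```bash
cat >> h.py <<'E'
PSI=np.radians(-25.7); 
def faceR(psi=None,tilt=30.):
    psi=PSI if psi is None else psi
    return (Ro.from_euler('z',psi)*Ro.from_euler('y',-np.radians(tilt))).as_matrix()
F0=np.array([.5535,-.2336,.0852])
def toolR(RF): return RF@np.diag([1,-1,-1.])
def rv(R0,R1): return np.degrees(Ro.from_matrix(R1@R0.T).as_rotvec())
E
python3 - <<'E'
from h import *
T=np.load('T3.npy'); RF=faceR()
o,d=ray('wrist',(256,209),np.eye(4)); print('eye tool',o+d*(.013-o[2])/d[2])
print(RF); tgt=F0+RF@[-.026,0,.162]; print(tgt,(tgt-T[:3,3])*100, rv(T[:3,:3],toolR(RF)))
E
```

```text
eye tool [0.02705902 0.00154468 0.013     ]
[[ 7.80355591e-01  4.33659085e-01 -4.50538511e-01]
 [-3.75559784e-01  9.01077021e-01  2.16829542e-01]
 [ 5.00000000e-01 -1.38777878e-17  8.66025404e-01]]
[ 0.46022352 -0.18870906  0.21249612] [ -3.74725995 -50.65900986   8.7226911 ] [ -7.21850665 -29.39697273 -22.90368707]
```

>>> {"name": "move_arm", "arguments": {
  "rows": [
    {"delta_pos":[-0.4,-4.0,2.5],"delta_rot":[-0.72,-2.94,-2.29],"hand":0.8},
    {"delta_pos":[-0.4,-4.5,2],"delta_rot":[-0.72,-2.94,-2.29],"hand":0.8},
    {"delta_pos":[-0.4,-4.6,1.2],"delta_rot":[-0.72,-2.94,-2.29],"hand":0.8},
    {"delta_pos":[-0.4,-4.8,1],"delta_rot":[-0.72,-2.94,-2.29],"hand":0.8},
    {"delta_pos":[-0.4,-4.8,1],"delta_rot":[-0.72,-2.94,-2.29],"hand":0.8},
    {"delta_pos":[-0.4,-4.8,0.6],"delta_rot":[-0.72,-2.94,-2.29],"hand":0.8},
    {"delta_pos":[-0.4,-4.8,0.4],"delta_rot":[-0.72,-2.94,-2.29],"hand":0.8},
    {"delta_pos":[-0.4,-4.8,0],"delta_rot":[-0.72,-2.94,-2.29],"hand":0.8},
    {"delta_pos":[-0.4,-4.8,0],"delta_rot":[-0.72,-2.94,-2.29],"hand":0.8},
    {"delta_pos":[-0.15,-4.7,0],"delta_rot":[-0.72,-2.94,-2.29],"hand":0.8}
  ]
}}

```text
t: 4.3
eef_pos: [0.4698, -0.1516, 0.2303]
ee_rot: [-3.134, -0.508, -0.45]
force: [1.7, 0.5, -2.0]
width: 0.0116
```

```bash
python3 - <<'E'
from h import *
s=get_state();T=tcp(s);print(s['t'],s['eef_pos'],s['ee_rot'],s['force'],s['q'],s['qd'].round(2))
RF=faceR();tgt=F0+RF@[-.026,0,.162];print((tgt-T[:3,3])*100,rv(T[:3,:3],toolR(RF)))
np.save('T4.npy',T)
cv2.imwrite('pics/w4.png',grab_frame('wrist'))
E
```

```text
4.3 [ 0.4698285  -0.15162838  0.23029845] [-3.13385924 -0.50752063 -0.45012962] [ 1.68754774  0.52925338 -2.0148192 ] [ 0.21031043 -0.20745706 -1.01471304  0.73413713 -0.45104649  0.29361114] [-1.53  0.04 -0.01  0.38  0.7   0.62]
[-0.9604985  -3.70806803 -1.78023375] [-0.74737881 -0.66230992 -0.1279311 ]
```

View pics/w4.png

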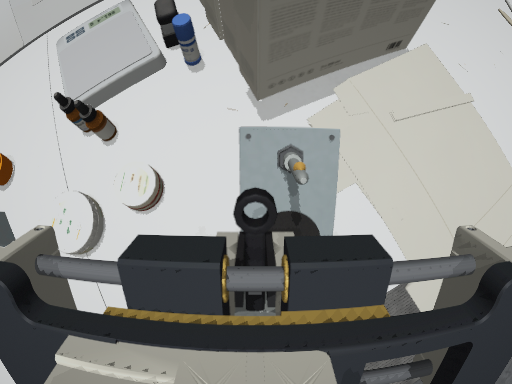

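```bash
python3 - <<'E'
from h import *
T=np.load('T4.npy');RF=faceR();a=cv2.imread('pics/w4.png')
cv2.imwrite('pics/w4c.png',cv2.resize(a[115:245,225:355],None,fx=5,fy=5,interpolation=cv2.INTER_CUBIC))
for h in (0,.03,.08,.0975): print(h,proj('wrist',F0+RF@[0,0,h],T))
for c in [(.0725,.055),(.0725,-.055)]: pass
pts={'hiL':[.6018,-.1977,.1017],'hiR':[.555,-.2927,.0985]}
for k,v in pts.items(): print(k,proj('wrist',np.array(v),T),(np.array(v)-F0)@RF)
E
```

```text
0 [290.30538723 158.49963   ]
0.03 [293.62527297 164.01840045]
0.08 [300.86712433 176.1623492 ]
0.0975 [304.10317761 181.63651109]
hiL [240.5862553  128.32355559] [0.03245858 0.0532944  0.00031259]
hiR [338.29145933 132.07393205] [ 0.03001612 -0.05260316 -0.0019723 ]
```

View pics/w4c.png

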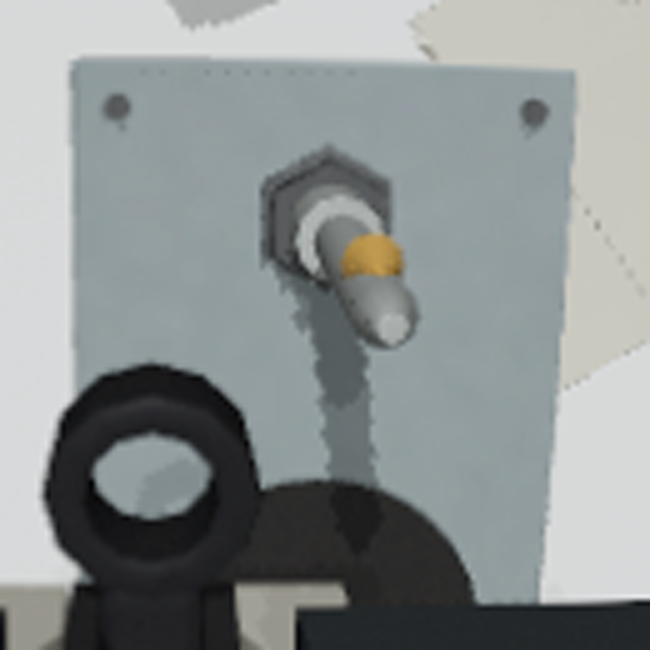

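```bash
python3 - <<'E'
from h import *
from scipy.optimize import least_squares
T=np.load('T4.npy')
c=lambda x,y:np.array([x/5+225-.4,y/5+115-.4])
obs=[((0,0,None),c(392,327)),((0,0,-1),c(338,238))]
# params: F(3), psi,tilt fixed 30, s, hx (upper edge x)
def res(p):
    F=F0+p[:3];psi=PSI+p[3];RF=faceR(psi,30);s=.029+p[4];hx=.032+p[5]
    f=lambda v:proj('wrist',F+RF@np.array(v),T)
    r=[f([0,0,s+.069])-c(392,328),f([0,0,s])-c(338,237),f([hx,.055,0])-c(72,60),f([hx,-.055,0])-c(575,72),]
    # side edges: line x at row
    for y,pts in [(.055,(77,390)),(-.055,(541,595))]:
        # find point on side edge with same row
        a,b=f([hx,y,0]),f([hx-.13,y,0]);q=c(*pts);t=(q[1]-a[1])/(b[1]-a[1]);
        from scipy.optimize import brentq
        x=brentq(lambda u:f([u,y,0])[1]-q[1],hx-.2,hx);r.append([f([x,y,0])[0]-q[0]])
    r.append(p[:3]/.003*.5);r.append([p[4]/.004*.3]);r.append([p[3]/.03*.3])
    return np.concatenate(r)
r=least_squares(res,np.zeros(6),x_scale=[.001,.001,.001,.01,.001,.001]);print(r.x[:3]*1e3,np.degrees(r.x[3]),r.x[4:]*1e3,r.fun.round(2))
E
```

```text
[ 1.46820313 -0.36494359 -1.99743608] 0.10152626777038258 [-2.55857766  1.49156243] [-0.04 -0.41  0.43  0.54 -0.22  0.39  0.49 -0.38 -0.28 -0.4   0.24 -0.06
 -0.33 -0.19  0.02]
```

```bash
sed -i 's/^F0=.*/F0=np.array([.5550,-.2340,.0832])/; s/radians(-25.7)/radians(-25.6)/' h.py; cat >> h.py <<'E'
def infc(T):
    """TCP in face frame (mm) & rotation error"""
    RF=faceR();return ((T[:3,3]-F0)@RF*1e3).round(1), rv(T[:3,:3],toolR(RF)).round(2)
E
python3 - <<'E'
from h import *
T=np.load('T4.npy');RF=faceR();tgt=F0+RF@[-.027,.0015,.147];print(infc(T),(tgt-T[:3,3])*100)
s=get_state();T=tcp(s);print(s['q'],s['qd'].round(2),infc(T),(tgt-T[:3,3])*100)
E
```

```text
(array([-23.8,  37.5, 183.6]), array([-0.75, -0.66, -0.03])) [-0.15523297 -3.91572439 -3.32927185]
[ 0.19337061 -0.20680681 -1.01554841  0.73298408 -0.449403    0.29841333] [ 0.16  0.02 -0.03 -0.08 -0.12 -0.09] (array([-23.6,  29.3, 182.5]), array([-0.72, -0.75,  0.71])) [ 0.13367999 -3.151474   -3.24440878]
```

>>> {"name": "move_arm", "arguments": {
  "rows": [
    {"delta_pos":[0,-0.8,-0.6],"delta_rot":[0,0,0],"hand":0.8},
    {"delta_pos":[0,-0.8,-0.6],"delta_rot":[0,0,0],"hand":0.8},
    {"delta_pos":[0,-0.8,-0.6],"delta_rot":[0,0,0],"hand":0.8},
    {"delta_pos":[0,-0.7,-0.6],"delta_rot":[0,0,0],"hand":0.8},
    {"delta_pos":[0.1,0,-0.5],"delta_rot":[0,0,0],"hand":0.8},
    {"delta_pos":[0,0,-0.3],"delta_rot":[0,0,0],"hand":0.8},
    {"delta_pos":[0,0,0],"delta_rot":[0,0,0],"hand":0.8},
    {"delta_pos":[0,0,0],"delta_rot":[0,0,0],"hand":0.8},
    {"delta_pos":[0,0,0],"delta_rot":[0,0,0],"hand":0.8},
    {"delta_pos":[0,0,0],"delta_rot":[0,0,0],"hand":0.8}
  ]
}}

```text
t: 5.35
eef_pos: [0.4746, -0.1843, 0.2051]
ee_rot: [-3.135, -0.485, -0.448]
force: [-0.1, 0.4, -0.8]
width: 0.0113
```

```bash
cat > look.py <<'E'
import sys
from h import *
n=sys.argv[1]; x0,x1,y0,y1=[int(v) for v in (sys.argv[2:6] or (180,340,110,240))]
s=get_state();T=tcp(s);print(s['t'],'q',s['q'].round(3),'F',s['force'].round(1),'M',s['moment'].round(2),'w',s['width'].round(4)); print('face',infc(T),'F in face',(s['force']@faceR()).round(1))
np.save(f'T_{n}.npy',T); a=grab_frame('wrist');cv2.imwrite(f'pics/{n}f.png',a)
k=min(800//(x1-x0),600//(y1-y0));cv2.imwrite(f'pics/{n}.png',cv2.resize(a[y0:y1,x0:x1],None,fx=k,fy=k,interpolation=cv2.INTER_CUBIC));print('scale',k)
E
python3 look.py w5
```

```text
Traceback (most recent call last):
  File "look.py", line 4, in <module>
    s=get_state();T=tcp(s);print(s['t'],'q',s['q'].round(3),'F',s['force'].round(1),'M',s['moment'].round(2),'w',s['width'].round(4)); print('face',infc(T),'F in face',(s['force']@faceR()).round(1))
                                                                                                                 ^^^^^^^^^^^^^^^^
AttributeError: 'float' object has no attribute 'round'
```

```bash
sed -i "s/s\['width'\].round(4)/round(s['width'],4)/" look.py; python3 look.py w5
```

```text
5.35 q [ 0.084 -0.137 -1.016  0.74  -0.349  0.382] F [-0.1  0.4 -0.8] M [0.68 1.56 0.03] w 0.0113
face (array([-20.4,  10. , 152.5]), array([-1.29, -1.86, -0.13])) F in face [-0.6  0.4 -0.6]
scale 4
```

View pics/w5.png

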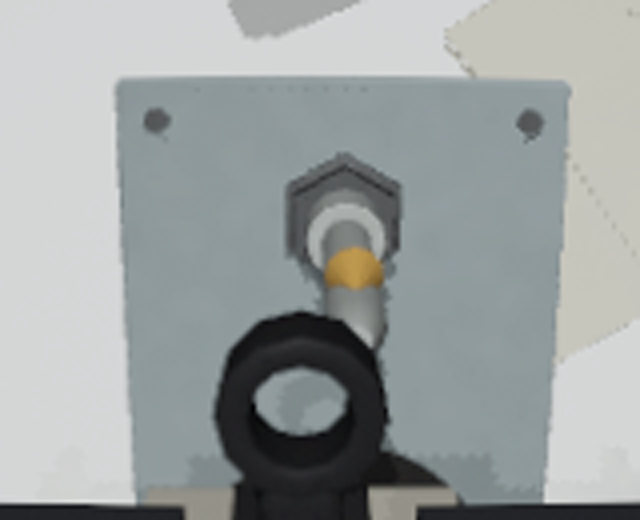

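```bash
cat > kin.py <<'E'
from h import *
from scipy.optimize import least_squares
D=[([1.39408,.359377,.0110863],[.30239171,.60298156,.24763982],[3.13996822,-1.31e-4,-.464911]),
([.887058,.303185,-.312773],[0.50057763,0.31090659,0.1490036],[3.14021684,1.56324347e-03,-2.76080918e-02]),
([0.21031043,-0.20745706,-1.01471304],[0.4698285,-0.15162838,0.23029845],[-3.13385924,-0.50752063,-0.45012962]),
([.084,-.137,-1.016],[0.4746,-0.1843,0.2051],[-3.135,-0.485,-0.448])]
def fk(p,q,z):
    a1,h,a2,b,e,d,L=p;f=q[1]-q[2]
    r=a1+a2*np.sin(q[1])+b*np.cos(f)+e*np.sin(f);zz=h+a2*np.cos(q[1])-b*np.sin(f)+e*np.cos(f)
    return np.array([r*np.cos(q[0])+d*np.sin(q[0]),r*np.sin(q[0])-d*np.cos(q[0]),zz])+L*z
p0=np.array([0,.3,.35,.35,0,.19,.25])
def res(p):
    r=[]
    for q,x,e in D: r.append((fk(p,q,Ro.from_euler('xyz',e).as_matrix()[:,2])-x)/.002)
    return np.concatenate(r+[(p-p0)/np.array([.1,.2,.2,.2,.1,.1,.15])])
S=least_squares(res,p0);P=S.x
def ik(x,z):
    def g(q): return np.concatenate([(fk(P,q,z)-x)])
    return least_squares(g,[.05,-.1,-.9],bounds=([-3,-1.43,-2.5],[3,2.12,1.25]))
if __name__=='__main__':
    print(P,S.fun[:12].round(1))
    RF=faceR()
    for tilt in (30,25,20,15):
      Rt=faceR(tilt=tilt)
      for ez in (.12,.1,.07,.03):
        t=F0+RF@[-.027,.0015,ez+.027]
        s=ik(t,-Rt[:,2]);print(tilt,ez,s.x.round(3),s.cost)
E
python3 kin.py
```

```text
[ 0.33592542  0.39178083  0.31528501  0.2638265  -0.14450719  0.18308644
  0.23143885] [ -4.4  -0.   -9.   -2.    4.4  20.9   5.9  -0.9 -11.4  -6.3  -7.1  -0.5]
30 0.12 [ 0.115  1.033 -1.07 ] 7.122123557566929e-06
30 0.1 [ 0.104  1.237 -1.011] 2.8195018518854595e-21
30 0.07 [ 0.083  1.159 -0.906] 4.982002367118026e-25
30 0.03 [ 0.057  1.193 -0.77 ] 3.6863815997995894e-26
25 0.12 [ 0.093  0.029 -0.975] 3.4704979069869433e-25
25 0.1 [ 0.079  0.489 -0.949] 1.3369818525948666e-20
25 0.07 [ 0.06   0.795 -0.87 ] 4.329490514982506e-31
25 0.03 [ 0.036  0.982 -0.745] 2.51070429044741e-27
20 0.12 [ 0.068 -0.077 -0.899] 3.629530535994409e-29
20 0.1 [ 0.055  0.247 -0.878] 1.5444756784326722e-16
20 0.07 [ 0.038  0.57  -0.815] 8.475765282114177e-24
20 0.03 [ 0.016  0.82  -0.704] 2.035322765228431e-30
15 0.12 [ 0.044 -0.076 -0.826] 3.9037915280020656e-22
15 0.1 [ 0.033  0.168 -0.806] 8.583791569378168e-27
15 0.07 [ 0.017  0.452 -0.751] 1.198641469162943e-19
15 0.03 [-0.003  0.71  -0.65 ] 1.2946730094890836e-26
```

```bash
python3 - <<'E'
s=open('kin.py').read()
s=s.replace("a1,h,a2,b,e,d,L=p","a1,h,a2,b,e,d,L,c2=p").replace("np.sin(q[1])+b","np.sin(q[1]+c2)+b").replace("np.cos(q[1])-b","np.cos(q[1]+c2)-b")
s=s.replace("p0=np.array([0,.3,.35,.35,0,.19,.25])","p0=np.array([0,.3,.35,.35,0,.19,.25,0])").replace("[.1,.2,.2,.2,.1,.1,.15]","[.3,.4,.3,.3,.2,.1,.3,1]")
s=s.replace("S=least_squares(res,p0)","S=min([least_squares(res,p0*(1+.3*np.random.randn(8))+[0,0,0,0,0,0,0,np.random.randn()]) for _ in range(60)],key=lambda r:r.cost)")
open('kin.py','w').write(s)
E
python3 kin.py
```

```text
[-0.09820461  0.43655726  0.36120609  0.46669114 -0.02812888  0.18827551
  0.19167957  0.67550084] [-2.2 -2.5 -2.   1.4  4.4  2.4  6.5  2.5  2.3 -8.  -5.2 -2.7]
30 0.12 [ 0.104 -0.12  -1.01 ] 6.505057369175703e-18
30 0.1 [ 0.09  -0.058 -0.967] 7.521766943580665e-20
30 0.07 [ 0.071  0.032 -0.9  ] 1.2382188798454417e-29
30 0.03 [ 0.047  0.149 -0.805] 1.5915620412450595e-22
25 0.12 [ 0.084 -0.109 -0.964] 1.2067733814083448e-21
25 0.1 [ 0.071 -0.049 -0.922] 2.8472502702658862e-21
25 0.07 [ 0.052  0.04  -0.856] 8.955189055411769e-30
25 0.03 [ 0.03   0.155 -0.761] 1.6119433958061048e-22
20 0.12 [ 0.064 -0.092 -0.914] 1.1205060416444938e-30
20 0.1 [ 0.052 -0.034 -0.873] 7.224390504837772e-21
20 0.07 [ 0.035  0.053 -0.807] 1.2540500239883048e-29
20 0.03 [ 0.014  0.167 -0.713] 1.9631359813152772e-22
15 0.12 [ 0.045 -0.071 -0.861] 1.7934512324142644e-26
15 0.1 [ 0.034 -0.013 -0.82 ] 9.998457925238786e-21
15 0.07 [ 0.018  0.072 -0.755] 2.4282509924823147e-29
15 0.03 [-0.001  0.185 -0.66 ] 4.444615644439892e-22
```

```bash
cat > go.py <<'E'
import sys
from h import *
# target TCP in face frame mm
t=np.array([float(v) for v in sys.argv[1:4]])/1e3
T=tcp(get_state());print('cur',infc(T));print('dpos cm',((F0+faceR()@t-T[:3,3])*100).round(2),'per-face-mm z unit',(faceR()[:,2]).round(3))
E
python3 go.py -27 1.5 137
```

```text
cur (array([-20.5,  10. , 152.5]), array([-1.29, -1.87, -0.12]))
dpos cm [-0.18 -0.85 -1.67] per-face-mm z unit [-0.451  0.216  0.866]
```

>>> {"name": "move_arm", "arguments": {
  "rows": [
    {"delta_pos":[0,-0.2,-0.4],"delta_rot":[-0.3,-0.4,0],"hand":0.8},
    {"delta_pos":[0,-0.2,-0.4],"delta_rot":[-0.3,-0.4,0],"hand":0.8},
    {"delta_pos":[0,-0.2,-0.4],"delta_rot":[-0.3,-0.4,0],"hand":0.8},
    {"delta_pos":[-0.1,-0.2,-0.4],"delta_rot":[-0.3,-0.4,0],"hand":0.8},
    {"delta_pos":[-0.1,0,0],"delta_rot":[-0.1,-0.3,0],"hand":0.8},
    {"delta_pos":[0,0,0],"delta_rot":[0,0,0],"hand":0.8},
    {"delta_pos":[0,0,0],"delta_rot":[0,0,0],"hand":0.8},
    {"delta_pos":[0,0,0],"delta_rot":[0,0,0],"hand":0.8},
    {"delta_pos":[0,0,0],"delta_rot":[0,0,0],"hand":0.8},
    {"delta_pos":[0,0,0],"delta_rot":[0,0,0],"hand":0.8}
  ]
}}

```text
t: 6.4
eef_pos: [0.4799, -0.1979, 0.2054]
ee_rot: [-3.135, -0.497, -0.445]
force: [-0.3, 0.2, -0.8]
width: 0.0114
```

```bash
python3 look.py w6; python3 go.py -27 1.5 137
```

```text
6.4 q [ 0.032 -0.122 -1.016  0.774 -0.31   0.396] F [-0.3  0.2 -0.8] M [0.76 1.55 0.02] w 0.0114
face (array([-1.100e+01,  1.000e-01,  1.475e+02]), array([-0.95, -1.25, -0.29])) F in face [-0.7  0.  -0.5]
scale 4
cur (array([-1.110e+01,  1.000e-01,  1.475e+02]), array([-0.94, -1.26, -0.29]))
dpos cm [-0.72  0.49 -1.7 ] per-face-mm z unit [-0.451  0.216  0.866]
```

View pics/w6.png

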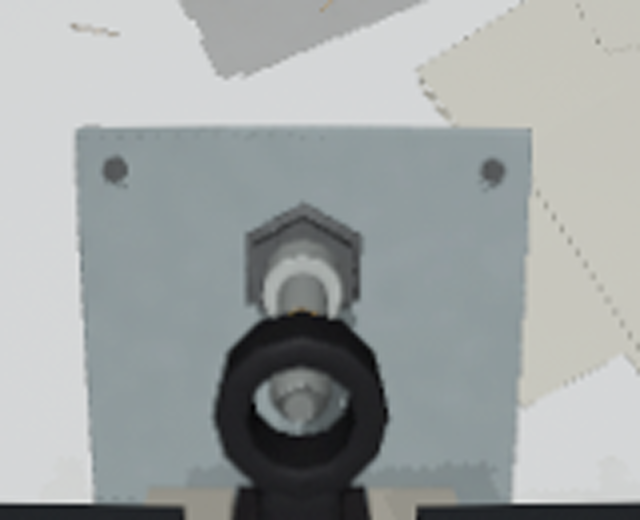

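```bash
cat > go.py <<'E'
import sys
from h import *
# target EYE lower-end centre in face frame mm (x y z), tilt deg ; eye in tool EX,EY,EZ mm
e=np.array([float(v) for v in sys.argv[1:4]])/1e3; tilt=float(sys.argv[4]); et=np.array([float(v) for v in (sys.argv[5:8] or (27,0,27))])/1e3
s=get_state();T=tcp(s);RF=faceR();Rt=toolR(faceR(tilt=tilt))
cur=(T[:3,:3]@et+T[:3,3]-F0)@RF*1e3
print('eye now (face mm)',cur.round(1),'tilt',np.degrees(np.arcsin(T[2,0])).round(2),'roterr30',rv(T[:3,:3],toolR(RF)).round(2),'q3',s['q'][2].round(3),'Fface',(s['force']@RF).round(1))
tgt=F0+RF@e-Rt@et
print('dpos cm',((tgt-T[:3,3])*100).round(2),'drot',rv(T[:3,:3],Rt).round(2))
E
python3 go.py 0 0 108 25
```

```text
eye now (face mm) [ 15.2   0.4 119.7] tilt 28.46 roterr30 [-0.94 -1.26 -0.29] q3 -1.016 Fface [-1.2 -0.8 -2.3]
dpos cm [-0.6   0.27 -1.56] drot [ 1.21  3.26 -0.28]
```

>>> {"name": "move_arm", "arguments": {
  "rows": [
    {"delta_pos":[0,0,0],"delta_rot":[0.4,1.1,-0.1],"hand":0.8},
    {"delta_pos":[-0.1,0.05,0],"delta_rot":[0.4,1.1,-0.1],"hand":0.8},
    {"delta_pos":[-0.2,0.05,-0.4],"delta_rot":[0.4,1.1,-0.1],"hand":0.8},
    {"delta_pos":[-0.1,0.05,-0.4],"delta_rot":[0,0,0],"hand":0.8},
    {"delta_pos":[-0.1,0.05,-0.4],"delta_rot":[0,0,0],"hand":0.8},
    {"delta_pos":[-0.1,0.05,-0.3],"delta_rot":[0,0,0],"hand":0.8},
    {"delta_pos":[0,0,0],"delta_rot":[0,0,0],"hand":0.8},
    {"delta_pos":[0,0,0],"delta_rot":[0,0,0],"hand":0.8},
    {"delta_pos":[0,0,0],"delta_rot":[0,0,0],"hand":0.8},
    {"delta_pos":[0,0,0],"delta_rot":[0,0,0],"hand":0.8}
  ]
}}

```text
t: 7.45
eef_pos: [0.474, -0.1955, 0.1906]
ee_rot: [3.141, -0.436, -0.447]
force: [-0.3, 0.4, -1.4]
width: 0.0111
```

```bash
python3 go.py 0 0 108 25;python3 look.py w7
```

```text
eye now (face mm) [  0.6  -0.3 108.6] tilt 24.99 roterr30 [-2.16 -4.52  0.04] q3 -0.966 Fface [-1.1  0.3 -1. ]
dpos cm [-0.01  0.04 -0.08] drot [ 0.01 -0.02  0.04]
7.45 q [ 0.079 -0.092 -0.966  0.613 -0.378  0.506] F [-0.3  0.4 -1.4] M [ 0.65  1.42 -0.  ] w 0.0111
face (array([-23.9,  -0.3, 137.8]), array([-2.16, -4.52,  0.04])) F in face [-1.1  0.3 -1. ]
scale 4
```

View pics/w7.png

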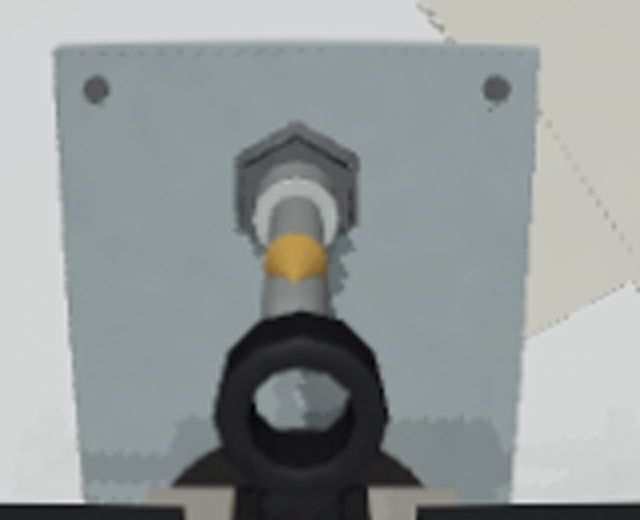

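```bash
python3 - <<'E'
from h import *
T=np.load('T_w7.npy');RF=faceR()
f=lambda P:((proj('wrist',P,T)-[180,110]+.5)*4).round(0)
for n,v in [('foot',(0,0,0)),('s27',(0,0,.027)),('s29',(0,0,.029)),('s31',(0,0,.031)),('nose57up',(.0055,0,.085)),('nose bottomtip',(.0105,0,.071)),('tip96',(0,0,.096)),('tip100',(0,0,.1)),('hiL',(.0335,.055,0)),('hiR',(.0335,-.055,0)),('low',(-.06,.055,0)),('lowR',(-.06,-.055,0))]: print(n,f(F0+RF@np.array(v)))
for z in (.013,.027):
    for a in range(0,360,90): print(z,a,f((T@[.027+.007*np.cos(np.radians(a)),0.007*np.sin(np.radians(a)),z,1])[:3]))
E
```

```text
foot [297. 187.]
s27 [297. 219.]
s29 [297. 221.]
s31 [297. 224.]
nose57up [296. 283.]
nose bottomtip [296. 229.]
tip96 [296. 340.]
tip100 [296. 350.]
hiL [54. 47.]
hiR [541.  47.]
low [ 78. 423.]
lowR [517. 423.]
0.013 0 [298. 349.]
0.013 90 [350. 400.]
0.013 180 [298. 449.]
0.013 270 [245. 400.]
0.027 0 [298. 321.]
0.027 90 [347. 368.]
0.027 180 [298. 414.]
0.027 270 [249. 368.]
```

```bash
python3 - <<'E'
from h import *
tiles=[]
for n in ['w2','w3','w7f']:
    a=cv2.imread(f'pics/{n}.png');g=cv2.cvtColor(a,cv2.COLOR_BGR2GRAY)
    for r in (200,205,208,211,214,217):
        row=g[r,225:290].astype(int);print(n,r,' '.join(map(str,row[::1]))) if r in(208,) else None
    tiles.append(cv2.resize(a[180:245,220:295],None,fx=3.5,fy=3.5*1.6,interpolation=cv2.INTER_NEAREST) if 0 else cv2.resize(a[180:245,225:290],(260*1,260),interpolation=cv2.INTER_NEAREST))
cv2.imwrite('pics/cmp.png',np.hstack(tiles))
E
```

```text
w2 208 138 176 191 191 192 192 192 191 191 191 191 189 123 28 32 36 36 36 34 32 28 17 115 136 138 138 182 193 193 158 138 138 138 138 138 138 138 138 138 138 138 139 139 133 74 20 30 32 33 33 34 34 33 22 120 138 139 139 140 139 139 139 139 139 139
w3 208 139 139 139 138 139 139 138 138 133 80 18 18 19 21 30 33 32 31 58 125 139 139 139 139 139 139 139 139 139 139 139 139 139 139 138 138 138 137 137 137 138 109 58 32 33 33 34 34 33 33 21 91 132 138 139 139 139 138 138 138 138 138 138 137 137
w7f 208 152 152 152 152 152 152 152 152 146 90 29 33 35 36 34 34 33 31 63 137 151 151 151 144 136 134 135 135 148 152 123 107 107 107 107 108 108 109 109 108 109 98 56 33 33 32 34 34 34 35 22 130 150 152 152 152 152 152 152 152 152 152 151 151 151
```

View pics/cmp.png

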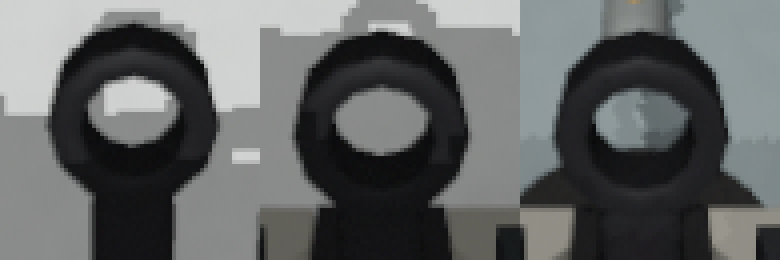

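```bash
python3 - <<'E'
from h import *
for px in [(255.3,214)]:
    o,d=ray('wrist',px,np.eye(4)); print((o+d*(.013-o[2])/d[2]).round(4))
E
python3 go.py 0.3 0 88 26 25 .3 27
```

```text
[0.0245 0.0008 0.013 ]
eye now (face mm) [ -1.4  -0.6 108.7] tilt 24.98 roterr30 [-2.16 -4.53  0.04] q3 -0.966 Fface [-0.1 -0.9 -0.8]
dpos cm [ 1.07 -0.45 -1.77] drot [-0.43 -0.92  0.04]
```

>>> {"name": "move_arm", "arguments": {
  "rows": [
    {"delta_pos":[0.14,0,0.08],"delta_rot":[0,0,0],"hand":0.8},
    {"delta_pos":[0.13,-0.06,-0.26],"delta_rot":[-0.06,-0.13,0],"hand":0.8},
    {"delta_pos":[0.13,-0.06,-0.26],"delta_rot":[-0.06,-0.13,0],"hand":0.8},
    {"delta_pos":[0.13,-0.06,-0.26],"delta_rot":[-0.06,-0.13,0],"hand":0.8},
    {"delta_pos":[0.13,-0.07,-0.26],"delta_rot":[-0.06,-0.13,0],"hand":0.8},
    {"delta_pos":[0.13,-0.06,-0.26],"delta_rot":[-0.06,-0.13,0],"hand":0.8},
    {"delta_pos":[0.13,-0.07,-0.26],"delta_rot":[-0.06,-0.13,0],"hand":0.8},
    {"delta_pos":[0.13,-0.07,-0.26],"delta_rot":[-0.06,-0.13,0],"hand":0.8},
    {"delta_pos":[0,0,0],"delta_rot":[0,0,0],"hand":0.8},
    {"delta_pos":[0,0,0],"delta_rot":[0,0,0],"hand":0.8}
  ]
}}

```text
t: 8.5
eef_pos: [0.4851, -0.2008, 0.1746]
ee_rot: [-3.141, -0.45, -0.448]
force: [-0.7, -0.0, -1.2]
width: 0.011
```

```bash
python3 go.py 0 0 74 30 25 .3 27;python3 look.py w8
```

```text
eye now (face mm) [ 1.6 -0.6 89.1] tilt 25.76 roterr30 [-1.85 -3.81  0.04] q3 -1.016 Fface [-1.1 -0.3 -0.8]
dpos cm [ 0.5  -0.18 -1.65] drot [-1.85 -3.81  0.04]
8.5 q [ 0.006 -0.05  -1.016  0.784 -0.272  0.393] F [-0.7 -0.  -1.2] M [0.65 1.47 0.03] w 0.011
face (array([-21.3,  -0.3, 117.9]), array([-1.85, -3.81,  0.04])) F in face [-1.1 -0.3 -0.8]
scale 4
```

View pics/w8.png

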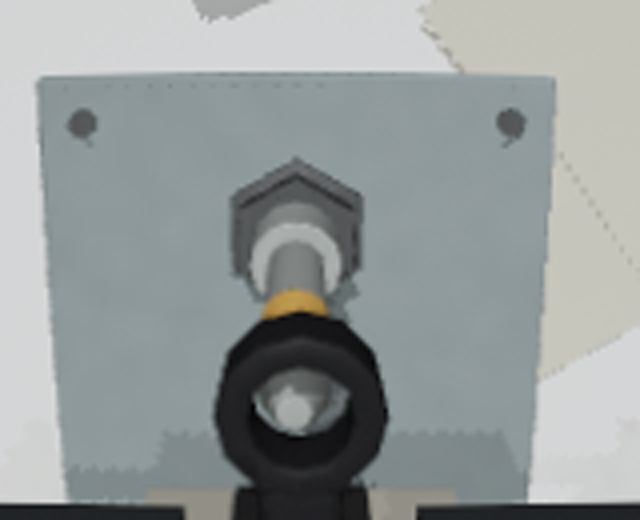

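```bash
cat > kin.py <<'E'
from h import *
from scipy.optimize import least_squares
D=[([1.39408,.359377,.0110863,-.00036,-1.2241,-.288075],[.30239171,.60298156,.24763982],[3.13996822,-1.31e-4,-.464911]),
([.887058,.303185,-.312773,-.00049,-.956881,.656413],[0.50057763,0.31090659,0.1490036],[3.14021684,1.56324347e-03,-2.76080918e-02]),
([0.21031043,-0.20745706,-1.01471304,.73413713,-.45104649,.29361114],[0.4698285,-0.15162838,0.23029845],[-3.13385924,-0.50752063,-0.45012962]),
([ 0.084,-0.137,-1.016,0.74,-0.349,0.382],[0.4746,-0.1843,0.2051],[-3.135,-0.485,-0.448]),
([ 0.032,-0.122,-1.016,0.774,-0.31,0.396],[.4799,-.1979,.2054],[-3.135,-.497,-.445]),
([ 0.079,-0.092,-0.966,0.613,-0.378,0.506],[.474,-.1955,.1906],[3.141,-.436,-.447]),
([ 0.006,-0.05,-1.016,0.784,-0.272,0.393],[.4851,-.2008,.1746],[-3.141,-.45,-.448]),
]
if __name__=='__main__':
    # check tool orientation model: forearm pitch f=q2-q3
    for q,x,e in D:
        R=Ro.from_euler('xyz',e).as_matrix()
        f=q[1]-q[2]
        # in plane frame (rotate by -q1)
        z=Ro.from_euler('z',-q[0]).apply(R[:,2]); fd=np.array([np.cos(f),0,-np.sin(f)])
        print(np.round(z,3),'angle to forearm',np.arccos(z@fd).round(3),'q5',q[4], 'az',np.degrees(np.arctan2(x[1],x[0])).round(1))
E
python3 kin.py
```

```text
[-0.002  0.    -1.   ] angle to forearm 1.224 q5 -1.2241 az 63.4
[-0.002  0.    -1.   ] angle to forearm 0.957 q5 -0.956881 az 31.8
[ 0.389 -0.292 -0.874] angle to forearm 0.451 q5 -0.45104649 az -17.9
[ 0.405 -0.231 -0.885] angle to forearm 0.349 q5 -0.349 az -21.2
[ 0.427 -0.213 -0.879] angle to forearm 0.31 q5 -0.31 az -22.4
[ 0.365 -0.213 -0.906] angle to forearm 0.378 q5 -0.378 az -22.4
[ 0.391 -0.19  -0.9  ] angle to forearm 0.272 q5 -0.272 az -22.5
```

```bash
cat > kin2.py <<'E'
from kin import *
X=lambda a:Ro.from_euler('x',a); Y=lambda a:Ro.from_euler('y',a); Z=lambda a:Ro.from_euler('z',a)
def orient(q,s4,s5,s6,c6):
    # forearm frame: x along forearm, y left, z up-ish
    R3=Z(q[0])*Y(q[1]-q[2]); R4=R3*X(s4*q[3]); R5=R4*Y(-q[4]); 
    return R3,R4,R5
def test():
    for s4 in (1,-1):
        for q,x,e in D:
            R=Ro.from_euler('xyz',e); R5=orient(q,s4,1,1,0)[2]; print(s4,(R5.as_matrix()[:,0]-R.as_matrix()[:,2]).round(3), np.degrees((R5.inv()*R).as_euler('xyz')).round(1),np.degrees(q[5]).round(1))
def fk(p,q,R=None):
    a1,d,h,ux,uz,fx,fz,L,o5x,o5z,o4=p
    R3,R4,R5=orient(q,S4,1,1,0); R2=Z(q[0])*Y(q[1])
    return Z(q[0]).apply([a1,d,h])+R2.apply([ux,0,uz])+R3.apply([fx,0,fz])+R5.apply([L+o5x,0,o5z])
S4=1
p0=np.array([0,-.19,.3,0,.35,.35,0,.25,0,0,0]);sg=np.array([.15,.05,.3,.15,.2,.2,.15,.2,1e-6,.1,1e-6])
def res(p): return np.concatenate([(fk(p,q)-x)/.0015 for q,x,e in D]+[(p-p0)/sg*.3])
if __name__=='__main__':
    test()
    for S4 in (1,-1):
        S=least_squares(res,p0,x_scale=.1);print(S4,S.x.round(3),S.cost,(S.fun[:-11]*1.5).round(1))
E
python3 kin2.py
```

```text
1 [ 0.001 -0.     0.   ] [-90.   16.5 -90. ] -16.5
1 [ 0.001 -0.001 -0.   ] [-90.  -37.6 -90. ] 37.6
1 [-0.122  0.571  0.   ] [ -0.3 -69.4 152.8] 16.8
1 [-0.039  0.46  -0.   ] [ 29.6 -70.3 128. ] 21.9
1 [-0.014  0.426 -0.   ] [ 42.7 -67.3 116.5] 22.7
1 [-0.034  0.424 -0.   ] [ 12.6 -76.5 146.2] 29.0
1 [-0.002  0.38  -0.   ] [ 49.1 -66.8 112.3] 22.5
-1 [-0.  0.  0.] [-90.   16.5 -90. ] -16.5
-1 [-0.  0. -0.] [-90.  -37.6 -90. ] 37.6
-1 [ 0. -0.  0.] [-90.  -16.8 -90. ] 16.8
-1 [-0.  0. -0.] [-90.  -21.9 -90. ] 21.9
-1 [-0. -0. -0.] [-90.  -22.7 -90. ] 22.7
-1 [ 0.  0. -0.] [-90.  -29.1 -90. ] 29.0
-1 [ 0.     0.001 -0.   ] [-90.  -22.4 -90. ] 22.5
1 [-0.008 -0.199  0.158  0.211  0.226  0.31   0.064  0.018 -0.     0.042
  0.   ] 1302.4823105663468 [  3.  -24.5 -15.2  27.6  22.3  17.5  17.6  31.8   3.7  -2.3   2.   -0.1
 -17.8 -10.3  -6.3  11.3  15.8   8.  -27.1 -20.4  -7.6]
-1 [-0.142 -0.189  0.368  0.082  0.528  0.398  0.05   0.502  0.     0.126
  0.   ] 288.467554203551 [ -4.6  -9.8  -6.    7.1  13.2   6.4   8.7 -11.9  -2.4  -0.5  -1.7   0.4
  -5.8   0.6  -0.4  13.2   4.9   7.7 -17.4   4.8  -5.7]
```

```bash
cat > kin3.py <<'E'
from kin2 import *
def orR(q): 
    R3,R4,R5=orient(q,-1,1,1,0); return R3,R4,R5,R5*Ro.from_euler('xyz',[-np.pi/2,-q[5],-np.pi/2])
names='a1 d h ux uz fx fz L o5y o5z tx ty m4y m4z'.split()
def fk(p,q):
    a1,d,h,ux,uz,fx,fz,L,o5y,o5z,tx,ty,my,mz=p
    R3,R4,R5,R=orR(q); R2=Z(q[0])*Y(q[1])
    return Z(q[0]).apply([a1,d,h])+R2.apply([ux,0,uz])+R3.apply([fx,0,fz])+R4.apply([0,my,mz])+R5.apply([L,o5y,o5z])+R.apply([tx,ty,0])
p0=np.array([0,-.1,.3,0,.35,.35,0,.25]+[0]*6);sg=np.array([.1,.1,.3,.1,.2,.2,.1,.2,.1,.1,.003,.003,.1,.1])
def res(p): return np.concatenate([(fk(p,q)-x)/.0015 for q,x,e in D]+[(p-p0)/sg*.3])
S=least_squares(res,p0,x_scale=.1)
if __name__=='__main__':
    print(dict(zip(names,S.x.round(3))),S.cost,(S.fun[:-14]*1.5).round(1))
E
python3 kin3.py
```

```text
{'a1': np.float64(-0.002), 'd': np.float64(-0.003), 'h': np.float64(0.2), 'ux': np.float64(0.002), 'uz': np.float64(0.599), 'fx': np.float64(0.462), 'fz': np.float64(0.002), 'L': np.float64(0.355), 'o5y': np.float64(-0.095), 'o5z': np.float64(0.001), 'tx': np.float64(-0.001), 'ty': np.float64(-0.0), 'm4y': np.float64(-0.095), 'm4z': np.float64(-0.0)} 0.2970705612547491 [-0.  -0.  -0.1  0.1  0.1  0.1  0.2  0.1  0.  -0.1 -0.3  0.1 -0.   0.
  0.  -0.2 -0.1 -0.1  0.1  0.3 -0.1]
```

```bash
cat > ik.py <<'E'
from kin3 import *
P=S.x; lo=np.array([-3.07,-1.43,-1.02,-3.03,-3.05,-3.03]);hi=np.array([3.07,2.12,1.25,1.67,0,3.03])
def ik(x,Rt,q0=None,n=30,rng=np.random.default_rng(0)):
    sols=[]
    g=lambda q:np.concatenate([(fk(P,q)-x)*10,(Ro.from_matrix(Rt)*orR(q)[3].inv()).as_rotvec()*3])
    for i in range(n):
        st=rng.uniform(lo,hi) if (q0 is None or i>0) else q0
        r=least_squares(g,np.clip(st,lo+1e-6,hi-1e-6),bounds=(lo,hi))
        if r.cost<1e-9 and not any(np.abs(r.x-s).max()<.02 for s in sols): sols.append(r.x)
    return sols
if __name__=='__main__':
    RF=faceR();et=np.array([.025,0,.027])
    for flip in (0,1):
      for tilt in (30,25,20):
        Rt=toolR(faceR(tilt=tilt))
        for ez in (.12,.1,.07,.03):
          tgt=F0+RF@[0,0,ez]-Rt@et
          R2=Rt@np.diag([-1,-1,1]) if flip else Rt
          print(flip,tilt,ez,[s.round(2).tolist() for s in ik(tgt,R2)],flush=True)
E
timeout 550 python3 ik.py
```

```text
0 30 0.12 []
0 30 0.1 []
0 30 0.07 []
0 30 0.03 []
0 25 0.12 [[0.1, -0.12, -0.95, 0.57, -0.42, 0.54]]
0 25 0.1 [[0.06, -0.07, -0.97, 0.65, -0.35, 0.49]]
0 25 0.07 []
0 25 0.03 []
0 20 0.12 [[0.11, -0.08, -0.8, 0.34, -0.57, 0.75]]
0 20 0.1 [[0.09, -0.04, -0.82, 0.37, -0.51, 0.74]]
0 20 0.07 [[0.06, 0.03, -0.85, 0.42, -0.42, 0.7]]
0 20 0.03 [[0.01, 0.11, -0.89, 0.54, -0.3, 0.62]]
1 30 0.12 []
1 30 0.1 []
1 30 0.07 []
1 30 0.03 []
1 25 0.12 [[0.1, -0.12, -0.95, 0.57, -0.42, -2.61]]
1 25 0.1 [[0.06, -0.07, -0.98, 0.65, -0.35, -2.66]]
1 25 0.07 []
1 25 0.03 []
1 20 0.12 [[0.11, -0.08, -0.81, 0.34, -0.57, -2.4]]
1 20 0.1 [[0.09, -0.04, -0.82, 0.37, -0.51, -2.41]]
1 20 0.07 [[0.06, 0.03, -0.85, 0.42, -0.42, -2.44]]
1 20 0.03 [[0.01, 0.11, -0.89, 0.54, -0.3, -2.53]]
```

```bash
cat > feas.py <<'E'
from ik import *
RF=faceR()
# eye lower end rel. tool: scoop frame from tips-centre: choose tips centre 1.5mm below underside at grip x=100-off
def eyetool(off,delta,tipc=.0015):
    # scoop frame origin at handle underside at grip; tip centre at (0,-tipc); TCP = tip - 22mm*toolz
    dl=np.radians(delta); tz=np.array([-np.sin(dl),0,-np.cos(dl)]); tx=np.array([np.cos(dl),0,-np.sin(dl)])
    tcp_=np.array([0,0,-tipc])-.022*tz
    e=np.array([off,0,-.006])-tcp_
    return np.array([e@tx,0,e@tz])
if __name__=='__main__':
  for off in (.026,.05):
    for d in (8,10,12,15):
      Rt=toolR(faceR(tilt=30-d)); out=[]
      for ez in (.11,.085,.055,.029):
        q=[.05,.0,-.85,.4,-.4,.7]
        x=F0+RF@[0,0,ez]-Rt@eyetool(off,d); s=ik(x,Rt,q0=q,n=3); out.append(s[0].round(2).tolist() if s else None)
      print(off,d,eyetool(off,d).round(4),out)
E
python3 feas.py
```

```text
0.026 8 [0.0264 0.     0.0228] [[0.1, -0.07, -0.88, 0.45, -0.47, 0.65], [0.06, -0.01, -0.91, 0.51, -0.38, 0.61], [0.01, 0.05, -0.95, 0.64, -0.28, 0.52], [-0.1, 0.1, -1.0, 0.91, -0.16, 0.34]]
0.026 10 [0.0264 0.     0.0219] [[0.1, -0.05, -0.82, 0.36, -0.52, 0.73], [0.07, 0.0, -0.84, 0.4, -0.45, 0.71], [0.04, 0.07, -0.87, 0.47, -0.36, 0.66], [-0.0, 0.12, -0.9, 0.58, -0.27, 0.59]]
0.026 12 [0.0264 0.     0.021 ] [[0.09, -0.03, -0.77, 0.29, -0.58, 0.8], [0.07, 0.02, -0.79, 0.32, -0.51, 0.79], [0.05, 0.08, -0.81, 0.36, -0.43, 0.77], [0.02, 0.14, -0.82, 0.41, -0.36, 0.73]]
0.026 15 [0.0263 0.     0.0196] [[0.08, -0.0, -0.7, 0.21, -0.66, 0.89], [0.06, 0.05, -0.71, 0.23, -0.6, 0.89], [0.04, 0.11, -0.72, 0.25, -0.52, 0.88], [0.02, 0.16, -0.73, 0.27, -0.46, 0.87]]
0.05 8 [0.0501 0.     0.0195] [[0.12, -0.09, -0.95, 0.5, -0.43, 0.58], [0.07, -0.03, -0.98, 0.59, -0.34, 0.52], None, None]
0.05 10 [0.05   0.     0.0177] [[0.12, -0.07, -0.89, 0.4, -0.49, 0.67], [0.09, -0.02, -0.91, 0.46, -0.41, 0.64], [0.04, 0.05, -0.95, 0.56, -0.3, 0.56], [-0.04, 0.1, -1.0, 0.76, -0.2, 0.43]]
0.05 12 [0.0498 0.     0.016 ] [[0.12, -0.05, -0.84, 0.32, -0.55, 0.75], [0.09, -0.0, -0.86, 0.36, -0.47, 0.73], [0.06, 0.06, -0.88, 0.42, -0.38, 0.69], [0.03, 0.12, -0.91, 0.5, -0.3, 0.63]]
0.05 15 [0.0495 0.     0.0134] [[0.1, -0.03, -0.76, 0.23, -0.62, 0.84], [0.08, 0.03, -0.77, 0.25, -0.56, 0.84], [0.06, 0.09, -0.79, 0.28, -0.48, 0.83], [0.04, 0.14, -0.8, 0.31, -0.41, 0.81]]
```

The tip is through the eye at crop (294,407). The fitted kinematics show joint 3 cannot give the full 30° tilt, so I'll set the scoop down and regrip it with the tool pitched about 10° relative to the scoop.

```bash
python3 - <<'E'
from ik import *
T=tcp(get_state()); R1=Ro.from_euler('xyz',[np.pi,0,np.radians(-5)]).as_matrix()
print(rv(T[:3,:3],R1)); print((np.array([.50,-.07,.075])-T[:3,3])*100)
for z in (.1,.056): print(ik(np.array([.50,-.07,z]),R1,q0=[.4,.2,-.5,0,-.8,1.2],n=2))
# regrip pose: tilt -10 (tool x pointing down by 10deg), yaw -5
R2=toolR(faceR(np.radians(-5),-10)); print(Ro.from_matrix(R2).as_euler('xyz'),ik(np.array([.50,-.07,.056]),R2,q0=[.4,.2,-.5,0,-.8,1.2],n=2), rv(R1,R2))
E
```

```text
[ 6.81587384 24.99782347 20.28573526]
[ 1.48818512 13.06815375 -9.97449769]
[array([ 2.51047110e-01,  2.33517245e-01, -5.53280396e-01,  6.56503846e-16,
       -7.83998686e-01,  1.23248275e+00])]
[array([ 2.51047110e-01,  2.98421583e-01, -5.97360639e-01, -4.14278660e-12,
       -6.75014106e-01,  1.23248275e+00])]
[ 3.14159265  0.17453293 -0.08726646] [array([ 0.21168301,  0.38816015, -0.43714512, -0.06465031, -0.91344087,
        1.31566588])] [ 8.71557427e-01  9.96194698e+00 -8.92845020e-16]
```

>>> {"name": "move_arm", "arguments": {
  "rows": [
    {"delta_pos":[-0.6,0.3,1.1],"delta_rot":[0,0,0],"hand":0.8},
    {"delta_pos":[-0.6,0.3,1.1],"delta_rot":[0,0,0],"hand":0.8},
    {"delta_pos":[0.45,2.1,0.3],"delta_rot":[1.1,4.2,3.4],"hand":0.8},
    {"delta_pos":[0.45,2.1,-1],"delta_rot":[1.1,4.2,3.4],"hand":0.8},
    {"delta_pos":[0.45,2.1,-2.2],"delta_rot":[1.1,4.2,3.4],"hand":0.8},
    {"delta_pos":[0.45,2.1,-3],"delta_rot":[1.1,4.2,3.4],"hand":0.8},
    {"delta_pos":[0.45,2.1,-3],"delta_rot":[1.2,4.1,3.4],"hand":0.8},
    {"delta_pos":[0.45,2,-3.2],"delta_rot":[1.2,4.1,3.3],"hand":0.8},
    {"delta_pos":[0,0,0],"delta_rot":[0,0,0],"hand":0.8},
    {"delta_pos":[0,0,0],"delta_rot":[0,0,0],"hand":0.8}
  ]
}}

```text
t: 9.55
eef_pos: [0.5002, -0.0697, 0.0746]
ee_rot: [3.14, 0.001, -0.087]
force: [-0.3, -0.2, -0.5]
width: 0.0115
```

```bash
python3 - <<'E'
from h import *
s=get_state();T=tcp(s);print(s['t'],s['eef_pos'],s['ee_rot'],s['force'],s['moment'])
print(rv(T[:3,:3],Ro.from_euler('xyz',[np.pi,0,np.radians(-5)]).as_matrix()))
a=grab_frame('scene');cv2.imwrite('pics/s1.png',cv2.resize(a[180:310,180:380],None,fx=4,fy=4))
E
```

```text
9.55 [ 0.50015242 -0.06972127  0.07464978] [ 3.14031177e+00  7.56970204e-04 -8.67742764e-02] [-0.33599985 -0.24258884 -0.50917244] [-0.09312745 -0.03316468  0.01841915]
[ 0.0693421  -0.04958538 -0.02822796]
```

View pics/s1.png

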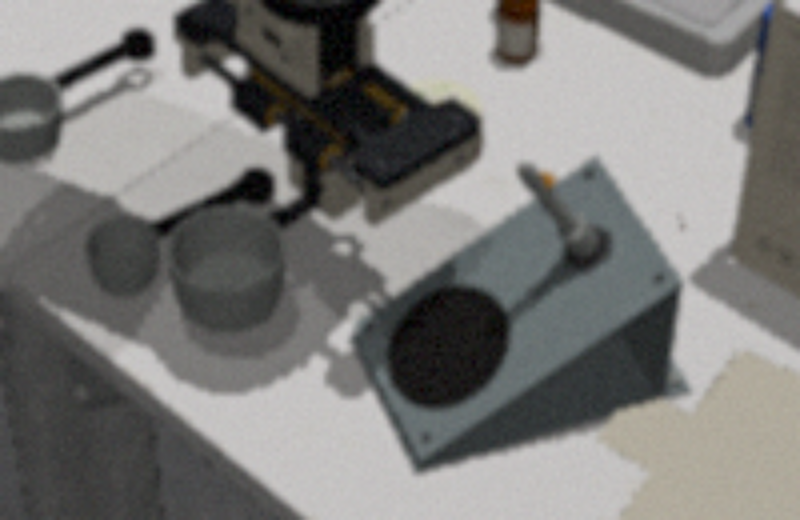

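>>> {"name": "move_arm", "arguments": {
  "rows": [
    {"delta_pos":[0,0,-1],"delta_rot":[0,0,0],"hand":0.8},
    {"delta_pos":[0,0,-0.6],"delta_rot":[0,0,0],"hand":0.8},
    {"delta_pos":[0,0,-0.33],"delta_rot":[0,0,0],"hand":0.8},
    {"delta_pos":[0,0,0],"delta_rot":[0,0,0],"hand":0.8},
    {"delta_pos":[0,0,0],"delta_rot":[0,0,0],"hand":2.5},
    {"delta_pos":[0,0,0],"delta_rot":[0,0,0],"hand":2.5},
    {"delta_pos":[0,0,0],"delta_rot":[0,0,0],"hand":2.5},
    {"delta_pos":[0.14,0,0],"delta_rot":[0.44,5,0],"hand":2.5},
    {"delta_pos":[0.14,0,0],"delta_rot":[0.44,5,0],"hand":2.5},
    {"delta_pos":[0,0,0],"delta_rot":[0,0,0],"hand":2.5}
  ]
}}

```text
t: 10.6
eef_pos: [0.5054, -0.0698, 0.0563]
ee_rot: [3.142, 0.175, -0.087]
force: [0.1, 0.9, 0.5]
width: 0.0252
```

```bash
python3 look.py w9 200 310 170 260; python3 - <<'E'
from h import *
s=get_state();print(s['eef_pos'],s['ee_rot'],s['force'])
E
```

```text
10.6 q [ 0.209  0.395 -0.424 -0.064 -0.92   1.318] F [0.1 0.9 0.5] M [-0.14 -0.58  0.02] w 0.0252
face (array([-113.6,  126.6,   34.5]), array([-10.6 , -38.81, -19.79])) F in face [0.  0.9 0.6]
scale 6
[ 0.50430017 -0.069929    0.05602332] [ 3.14150872  0.17365415 -0.08733834] [-0.74610377 -0.89115666 -0.22672232]
```

View pics/w9.png

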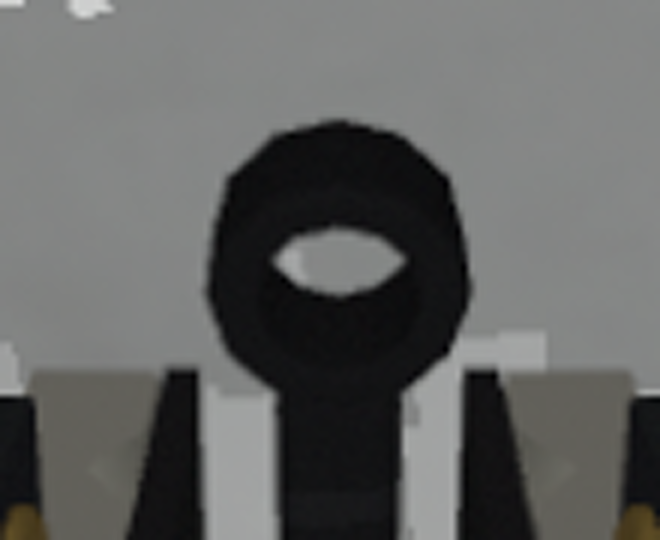

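```bash
python3 - <<'E'
from feas import *
T=tcp(get_state());et=eyetool(.026,10,.0005);print(et)
Rt=toolR(faceR(tilt=20));t=F0+RF@[0,0,.118]-Rt@et;print(t,(t-T[:3,3])*100,rv(T[:3,:3],Rt))
E
```

```text
[0.02656007 0.         0.02290159]
[ 0.4722198  -0.19433837  0.19782738] [ -3.20803765 -12.44093766  14.18040526] [ -7.94116875 -29.04238282 -20.12234207]
```

>>> {"name": "move_arm", "arguments": {
  "rows": [
    {"delta_pos":[0,0,0],"delta_rot":[0,0,0],"hand":0.8},
    {"delta_pos":[0,0,0],"delta_rot":[0,0,0],"hand":0.8},
    {"delta_pos":[0,0,0],"delta_rot":[0,0,0],"hand":0.8},
    {"delta_pos":[0,0,1],"delta_rot":[0,0,0],"hand":0.8},
    {"delta_pos":[0,0,3],"delta_rot":[-1.3,-4.8,-3.4],"hand":0.8},
    {"delta_pos":[-0.4,0,3.5],"delta_rot":[-1.3,-4.8,-3.4],"hand":0.8},
    {"delta_pos":[-0.4,0,3.5],"delta_rot":[-1.3,-4.8,-3.4],"hand":0.8},
    {"delta_pos":[-0.8,-1,3.2],"delta_rot":[-1.3,-4.8,-3.3],"hand":0.8},
    {"delta_pos":[-0.8,-3,0],"delta_rot":[-1.3,-4.9,-3.3],"hand":0.8},
    {"delta_pos":[-0.8,-3,0],"delta_rot":[-1.4,-4.9,-3.3],"hand":0.8}
  ],
  "force": 50
}}

```text
t: 11.65
eef_pos: [0.4714, -0.1395, 0.2012]
ee_rot: [-3.135, -0.355, -0.447]
force: [-0.2, -2.4, -1.0]
width: 0.0108
```

>>> {"name": "move_arm", "arguments": {
  "rows": [
    {"delta_pos":[0,-2,0],"delta_rot":[0,0,0],"hand":0.8},
    {"delta_pos":[0,-2,0],"delta_rot":[0,0,0],"hand":0.8},
    {"delta_pos":[0,-1.4,0],"delta_rot":[0,0,0],"hand":0.8},
    {"delta_pos":[0,0,0],"delta_rot":[0,0,0],"hand":0.8},
    {"delta_pos":[0,0,0],"delta_rot":[0,0,0],"hand":0.8},
    {"delta_pos":[0,0,0],"delta_rot":[0,0,0],"hand":0.8},
    {"delta_pos":[0,0,0],"delta_rot":[0,0,0],"hand":0.8},
    {"delta_pos":[0,0,0],"delta_rot":[0,0,0],"hand":0.8},
    {"delta_pos":[0,0,0],"delta_rot":[0,0,0],"hand":0.8},
    {"delta_pos":[0,0,0],"delta_rot":[0,0,0],"hand":0.8}
  ]
}}

```text
t: 12.65
eef_pos: [0.4711, -0.1937, 0.1985]
ee_rot: [-3.141, -0.348, -0.445]
force: [-0.0, 0.1, -1.6]
width: 0.0112
```

```bash
python3 go.py 0 0 108 20 26.5 0 22.9;python3 look.py w10
```

```text
eye now (face mm) [ -0.9   0.2 119.2] tilt 19.94 roterr30 [-4.39 -9.05 -0.12] q3 -0.813 Fface [-0.9  0.  -1.4]
dpos cm [ 0.57 -0.28 -0.93] drot [-0.08 -0.03 -0.11]
12.65 q [ 0.11  -0.069 -0.813  0.346 -0.555  0.746] F [-0.   0.1 -1.6] M [0.49 1.11 0.02] w 0.0112
face (array([-2.300e+01,  1.000e-01,  1.464e+02]), array([-4.39, -9.05, -0.12])) F in face [-0.9  0.  -1.4]
scale 4
```

View pics/w10.png

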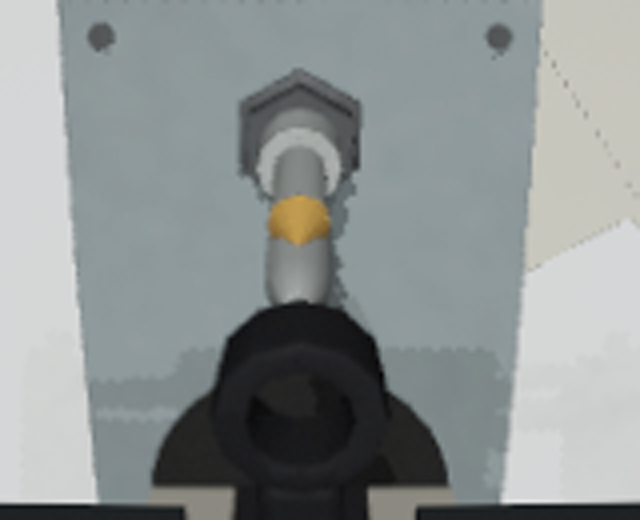

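```bash
python3 - <<'E'
from h import *
o,d=ray('wrist',(255,214.2),np.eye(4)); print('upper eye tool',(o+d*(.0091-o[2])/d[2]).round(4))
T=np.load('T_w10.npy');RF=faceR()
f=lambda P:((proj('wrist',P,T)-[180,110]+.5)*4).round(0)
for n,v in [('foot',(0,0,0)),('s27',(0,0,.027)),('s29',(0,0,.029)),('s31',(0,0,.031)),('nosetip ramp root s29',(.0055,0,.085)),('tip96',(0,0,.096)),('tip100',(0,0,.1)),('screwL',(.0335-.01,.045,0)),]: print(n,f(F0+RF@np.array(v)))
E
```

```text
upper eye tool [0.0258 0.0006 0.0091]
foot [301. 132.]
s27 [300. 168.]
s29 [300. 171.]
s31 [300. 174.]
nosetip ramp root s29 [300. 247.]
tip96 [299. 305.]
tip100 [299. 316.]
screwL [103.  36.]
```

```bash
python3 go.py 0.5 0 90 20 28 .4 22.9
```

```text
eye now (face mm) [  0.6  -0.3 119. ] tilt 19.95 roterr30 [-4.39 -9.04 -0.11] q3 -0.813 Fface [-1.2  0.6 -0.9]
dpos cm [ 1.31 -0.59 -2.52] drot [-0.08 -0.02 -0.11]
```

>>> {"name": "move_arm", "arguments": {
  "rows": [
    {"delta_pos":[0.19,-0.08,-0.36],"delta_rot":[-0.1,0,-0.1],"hand":0.8},
    {"delta_pos":[0.19,-0.08,-0.36],"delta_rot":[0,0,0],"hand":0.8},
    {"delta_pos":[0.19,-0.08,-0.36],"delta_rot":[0,0,0],"hand":0.8},
    {"delta_pos":[0.19,-0.08,-0.36],"delta_rot":[0,0,0],"hand":0.8},
    {"delta_pos":[0.19,-0.09,-0.36],"delta_rot":[0,0,0],"hand":0.8},
    {"delta_pos":[0.18,-0.09,-0.36],"delta_rot":[0,0,0],"hand":0.8},
    {"delta_pos":[0.18,-0.09,-0.36],"delta_rot":[0,0,0],"hand":0.8},
    {"delta_pos":[0,0,0],"delta_rot":[0,0,0],"hand":0.8},
    {"delta_pos":[0,0,0],"delta_rot":[0,0,0],"hand":0.8},
    {"delta_pos":[0,0,0],"delta_rot":[0,0,0],"hand":0.8}
  ]
}}

```text
t: 13.7
eef_pos: [0.4842, -0.1998, 0.1735]
ee_rot: [3.141, -0.349, -0.447]
force: [-0.5, 0.5, -1.5]
width: 0.0113
```

```bash
python3 go.py 0.5 0 75 20 28 .4 22.9;python3 look.py w11
```

```text
eye now (face mm) [ 0.7 -0.1 90.1] tilt 20.01 roterr30 [-4.3  -9.02  0.01] q3 -0.84 Fface [-1.3  0.2 -1. ]
dpos cm [ 0.67 -0.31 -1.32] drot [ 0.02 -0.    0.01]
13.7 q [ 0.082 -0.01  -0.84   0.393 -0.468  0.714] F [-0.5  0.5 -1.5] M [0.5  1.1  0.01] w 0.0113
face (array([-22.9,   0.3, 117.5]), array([-4.3 , -9.02,  0.01])) F in face [-1.3  0.2 -1. ]
scale 4
```

View pics/w11.png

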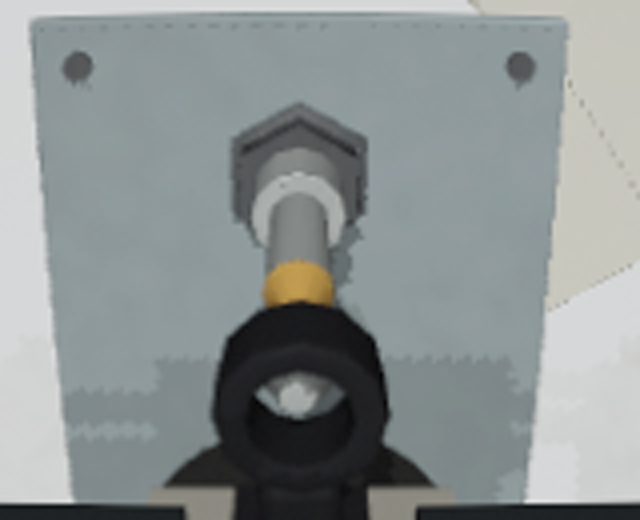

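>>> {"name": "move_arm", "arguments": {
  "rows": [
    {"delta_pos":[0.09,-0.04,-0.17],"delta_rot":[0,0,0],"hand":0.8},
    {"delta_pos":[0.09,-0.04,-0.17],"delta_rot":[0,0,0],"hand":0.8},
    {"delta_pos":[0.09,-0.04,-0.17],"delta_rot":[0,0,0],"hand":0.8},
    {"delta_pos":[0.09,-0.04,-0.17],"delta_rot":[0,0,0],"hand":0.8},
    {"delta_pos":[0.09,-0.05,-0.17],"delta_rot":[0,0,0],"hand":0.8},
    {"delta_pos":[0.09,-0.05,-0.17],"delta_rot":[0,0,0],"hand":0.8},
    {"delta_pos":[0.09,-0.05,-0.17],"delta_rot":[0,0,0],"hand":0.8},
    {"delta_pos":[0.04,-0.02,-0.1],"delta_rot":[0,0,0],"hand":0.8},
    {"delta_pos":[0,0,0],"delta_rot":[0,0,0],"hand":0.8},
    {"delta_pos":[0,0,0],"delta_rot":[0,0,0],"hand":0.8}
  ]
}}

```text
t: 14.75
eef_pos: [0.4923, -0.203, 0.1615]
ee_rot: [-3.141, -0.352, -0.447]
force: [1.8, -1.1, 4.5]
width: 0.0113
```

```bash
python3 go.py 0.3 0 45 20 28 .4 22.9;python3 look.py w12
```

```text
eye now (face mm) [ 2.2  0.4 75.4] tilt 20.14 roterr30 [-4.29 -8.87 -0.03] q3 -0.851 Fface [ 4.1 -0.2  2.9]
dpos cm [ 1.21 -0.62 -2.73] drot [ 0.02  0.15 -0.03]
14.75 q [ 0.065  0.021 -0.851  0.423 -0.422  0.696] F [ 1.8 -1.1  4.5] M [-0.22 -0.21 -0.04] w 0.0113
face (array([-21.4,   0.8, 102.8]), array([-4.29, -8.87, -0.03])) F in face [ 4.1 -0.2  2.9]
scale 4
```

View pics/w12.png

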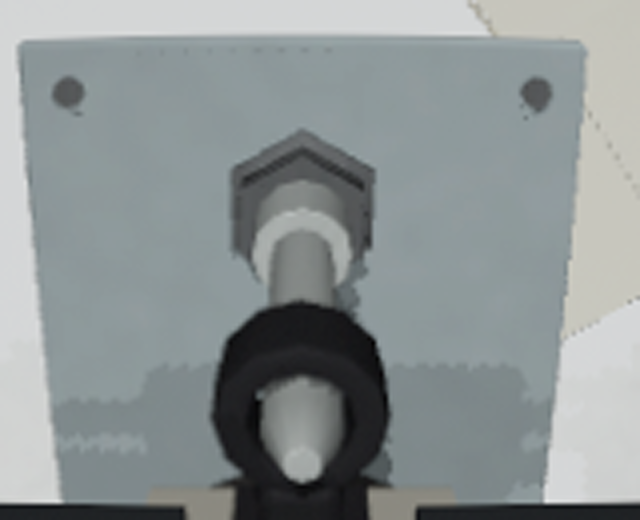

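>>> {"name": "move_arm", "arguments": {
  "rows": [
    {"delta_pos":[0.16,-0.08,-0.34],"delta_rot":[0,0,0],"hand":0.8},
    {"delta_pos":[0.16,-0.08,-0.34],"delta_rot":[0,0,0],"hand":0.8},
    {"delta_pos":[0.16,-0.08,-0.34],"delta_rot":[0,0,0],"hand":0.8},
    {"delta_pos":[0.16,-0.08,-0.34],"delta_rot":[0,0,0],"hand":0.8},
    {"delta_pos":[0.16,-0.08,-0.35],"delta_rot":[0,0,0],"hand":0.8},
    {"delta_pos":[0.16,-0.08,-0.35],"delta_rot":[0,0,0],"hand":0.8},
    {"delta_pos":[0.17,-0.08,-0.35],"delta_rot":[0,0,0],"hand":0.8},
    {"delta_pos":[0.17,-0.08,-0.35],"delta_rot":[0,0,0],"hand":0.8},
    {"delta_pos":[0.17,-0.08,-0.35],"delta_rot":[0,0,0],"hand":0.8},
    {"delta_pos":[0,0,0],"delta_rot":[0,0,0],"hand":0.8}
  ]
}}

```text
t: 15.8
eef_pos: [0.5058, -0.2104, 0.1289]
ee_rot: [3.141, -0.349, -0.447]
force: [3.9, -2.0, 1.1]
width: 0.0113
```

```bash
python3 go.py 0.3 0 34 20 28 .4 22.9;python3 look.py w13
```

```text
eye now (face mm) [-0.8 -0.4 39.5] tilt 19.98 roterr30 [-4.3  -9.05  0.01] q3 -0.895 Fface [ 4.3 -0.1 -1.2]
dpos cm [ 0.35 -0.12 -0.42] drot [ 0.02 -0.03  0.01]
15.8 q [ 0.019  0.095 -0.895  0.534 -0.307  0.616] F [ 3.9 -2.   1.1] M [-0.08 -0.63  0.14] w 0.0113
face (array([-24.4,   0. ,  66.9]), array([-4.3 , -9.05,  0.01])) F in face [ 4.3 -0.1 -1.2]
scale 4
```

View pics/w13.png

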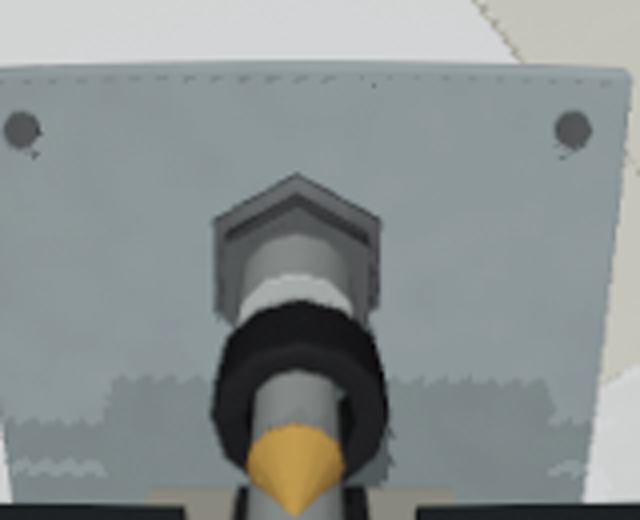

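>>> {"name": "move_arm", "arguments": {
  "rows": [
    {"delta_pos":[0.09,-0.04,0.05],"delta_rot":[0,0,0],"hand":0.8},
    {"delta_pos":[0.04,-0.02,-0.08],"delta_rot":[0,0,0],"hand":0.8},
    {"delta_pos":[0.04,-0.02,-0.08],"delta_rot":[0,0,0],"hand":0.8},
    {"delta_pos":[0.04,-0.02,-0.08],"delta_rot":[0,0,0],"hand":0.8},
    {"delta_pos":[0.04,-0.02,-0.08],"delta_rot":[0,0,0],"hand":0.8},
    {"delta_pos":[0.04,-0.02,-0.08],"delta_rot":[0,0,0],"hand":0.8},
    {"delta_pos":[0.04,-0.02,-0.08],"delta_rot":[0,0,0],"hand":0.8},
    {"delta_pos":[0,0,0],"delta_rot":[0,0,0],"hand":0.8},
    {"delta_pos":[0,0,0],"delta_rot":[0,0,0],"hand":0.8},
    {"delta_pos":[0,0,0],"delta_rot":[0,0,0],"hand":0.8}
  ]
}}

```text
t: 16.85
eef_pos: [0.5088, -0.2119, 0.125]
ee_rot: [3.141, -0.349, -0.447]
force: [0.8, -0.6, -1.4]
width: 0.0109
```

```bash
python3 go.py 0.3 0 32 20 28 .4 22.9;python3 look.py w14
```

```text
eye now (face mm) [ 0.1 -0.5 34.4] tilt 19.99 roterr30 [-4.3  -9.04  0.02] q3 -0.899 Fface [ 0.2 -0.2 -1.7]
dpos cm [ 0.14 -0.01 -0.2 ] drot [ 0.02 -0.02  0.02]
16.85 q [ 0.01   0.106 -0.899  0.554 -0.292  0.603] F [ 0.8 -0.6 -1.4] M [0.49 1.12 0.02] w 0.0109
face (array([-23.5,  -0.1,  61.8]), array([-4.3 , -9.04,  0.02])) F in face [ 0.2 -0.2 -1.7]
scale 4
```

View pics/w14.png

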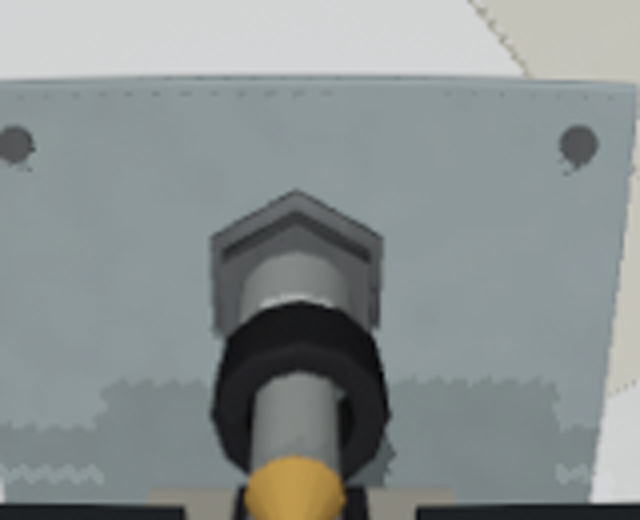

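>>> {"name": "move_arm", "arguments": {
  "rows": [
    {"delta_pos":[0.04,-0.02,-0.08],"delta_rot":[0,0,0],"hand":0.8},
    {"delta_pos":[0.04,-0.02,-0.08],"delta_rot":[0,0,0],"hand":0.8},
    {"delta_pos":[0.04,-0.02,-0.08],"delta_rot":[0,0,0],"hand":0.8},
    {"delta_pos":[0,0,0],"delta_rot":[0,0,0],"hand":0.8},
    {"delta_pos":[0,0,0],"delta_rot":[0,0,0],"hand":0.8},
    {"delta_pos":[0,0,0],"delta_rot":[0,0,0],"hand":0.8},
    {"delta_pos":[0,0,0],"delta_rot":[0,0,0],"hand":0.8},
    {"delta_pos":[0,0,0],"delta_rot":[0,0,0],"hand":0.8},
    {"delta_pos":[0,0,0],"delta_rot":[0,0,0],"hand":0.8},
    {"delta_pos":[0,0,0],"delta_rot":[0,0,0],"hand":0.8}
  ]
}}

```text
t: 17.9
eef_pos: [0.5102, -0.2125, 0.1228]
ee_rot: [3.141, -0.349, -0.447]
force: [-1.0, -0.6, 1.2]
width: 0.0113
```

```bash
python3 go.py 0.3 0 30 20 28 .4 22.9;python3 look.py w15
```

```text
eye now (face mm) [ 0.3 -0.3 31.7] tilt 20.01 roterr30 [-4.3  -9.02  0.01] q3 -0.903 Fface [ 0.1 -0.9  1.4]
dpos cm [ 0.09 -0.01 -0.15] drot [0.02 0.   0.  ]
17.9 q [ 0.005  0.112 -0.903  0.568 -0.282  0.593] F [-1.  -0.6  1.2] M [ 0.48  0.96 -0.07] w 0.0113
face (array([-23.3,   0.1,  59.1]), array([-4.3 , -9.02,  0.01])) F in face [ 0.1 -0.9  1.4]
scale 4
```

View pics/w15.png

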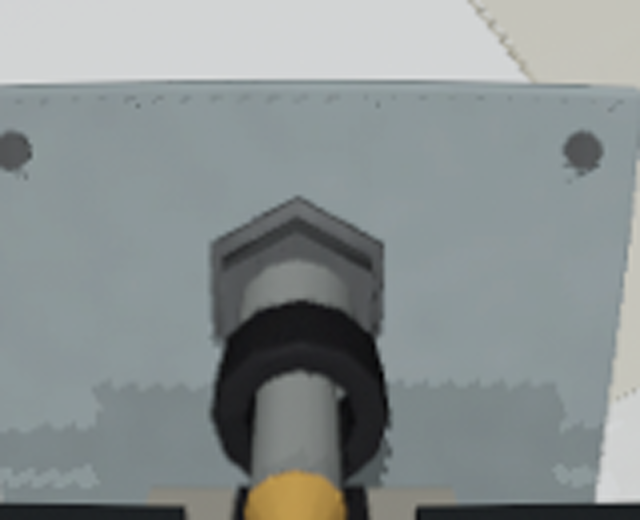

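>>> {"name": "move_arm", "arguments": {
  "rows": [
    {"delta_pos":[0.03,-0.01,-0.06],"delta_rot":[0,0,0],"hand":0.8},
    {"delta_pos":[0,0,0],"delta_rot":[0,0,0],"hand":0.8},
    {"delta_pos":[0.03,-0.01,-0.06],"delta_rot":[0,0,0],"hand":0.8},
    {"delta_pos":[0,0,0],"delta_rot":[0,0,0],"hand":0.8},
    {"delta_pos":[0,0,0],"delta_rot":[0,0,0],"hand":0.8},
    {"delta_pos":[0,0,0],"delta_rot":[0,0,0],"hand":0.8},
    {"delta_pos":[0,0,0],"delta_rot":[0,0,0],"hand":0.8},
    {"delta_pos":[0,0,0],"delta_rot":[0,0,0],"hand":0.8},
    {"delta_pos":[0,0,0],"delta_rot":[0,0,0],"hand":0.8},
    {"delta_pos":[0,0,0],"delta_rot":[0,0,0],"hand":0.8}
  ]
}}

```text
t: 18.95
eef_pos: [0.5112, -0.2128, 0.1222]
ee_rot: [3.142, -0.35, -0.447]
force: [-1.1, -1.0, 7.8]
width: 0.0113
```

```bash
python3 go.py 0.3 0 30 20 28 .4 22.9;python3 look.py w16 180 340 180 300
```

```text
eye now (face mm) [ 1.  -0.2 30.7] tilt 20.08 roterr30 [-4.29 -8.95  0.  ] q3 -0.904 Fface [ 3.4 -1.3  7. ]
dpos cm [-0.02  0.03 -0.09] drot [0.03 0.07 0.  ]
18.95 q [ 0.002  0.114 -0.904  0.576 -0.277  0.587] F [-1.1 -1.   7.8] M [-0.03  0.93 -0.13] w 0.0113
face (array([-22.6,   0.2,  58.1]), array([-4.29, -8.95,  0.  ])) F in face [ 3.4 -1.3  7. ]
scale 5
```

View pics/w16.png

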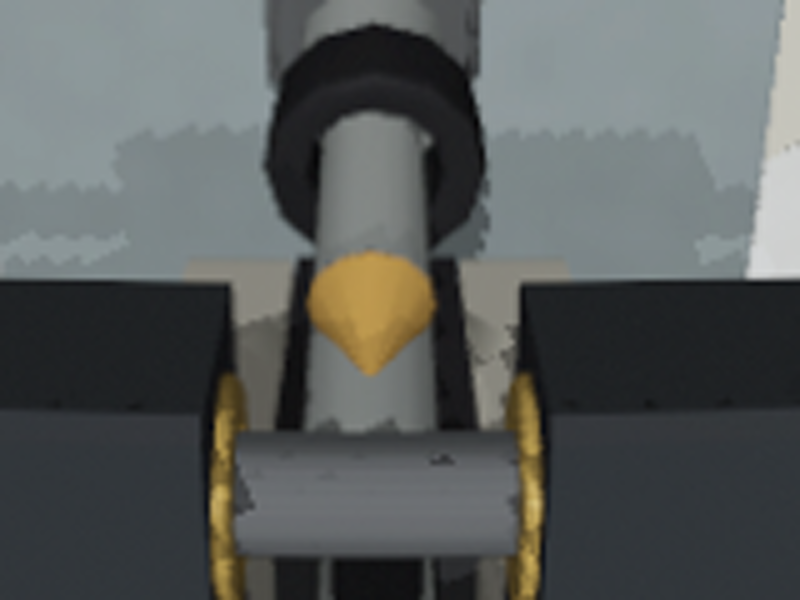

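>>> {"name": "move_arm", "arguments": {
  "rows": [
    {"delta_pos":[0,0,0],"delta_rot":[0,0,0],"hand":3},
    {"delta_pos":[0,0,0],"delta_rot":[0,0,0],"hand":3},
    {"delta_pos":[0,0,0],"delta_rot":[0,0,0],"hand":3},
    {"delta_pos":[-0.23,0.11,0.43],"delta_rot":[0,0,0],"hand":3},
    {"delta_pos":[-0.23,0.11,0.43],"delta_rot":[0,0,0],"hand":3},
    {"delta_pos":[-0.23,0.11,0.43],"delta_rot":[0,0,0],"hand":3},
    {"delta_pos":[-0.23,0.11,0.43],"delta_rot":[0,0,0],"hand":3},
    {"delta_pos":[-0.23,0.11,0.43],"delta_rot":[0,0,0],"hand":3},
    {"delta_pos":[-0.23,0.11,0.43],"delta_rot":[0,0,0],"hand":3},
    {"delta_pos":[0,0,0],"delta_rot":[0,0,0],"hand":3}
  ]
}}

```text
t: 20.0
eef_pos: [0.497, -0.2059, 0.1481]
ee_rot: [-3.141, -0.35, -0.447]
force: [1.0, -0.1, -0.8]
width: 0.0299
```

```bash
python3 look.py w17 160 350 130 300; python3 - <<'E'
from h import *
a=grab_frame('scene');cv2.imwrite('pics/s2.png',cv2.resize(a[170:310,250:380],None,fx=4,fy=4,interpolation=cv2.INTER_CUBIC))
E
```

```text
20.0 q [ 0.049  0.05  -0.869  0.459 -0.376  0.67 ] F [ 1.  -0.1 -0.8] M [0.48 0.97 0.05] w 0.0299
face (array([-23.3,   0.3,  88.4]), array([-4.31, -8.95, -0.01])) F in face [ 0.4  0.3 -1.2]
scale 3
```

View pics/w17.png

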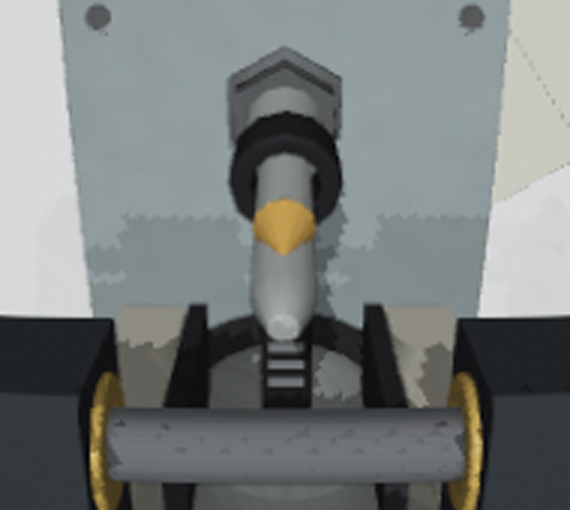

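View pics/s2.png

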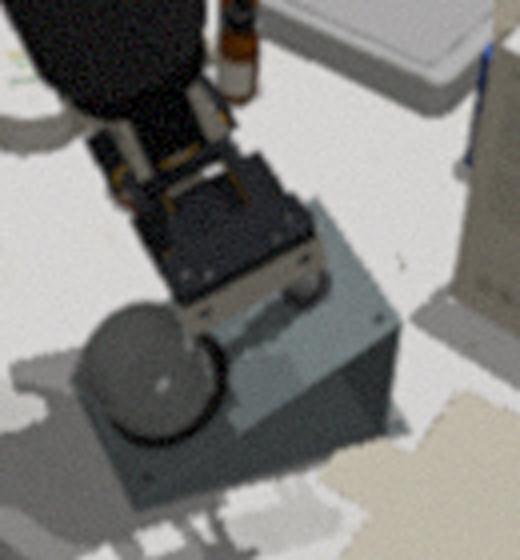

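>>> {"name": "move_arm", "arguments": {
  "rows": [
    {"delta_pos":[0.53,-0.25,0.34],"delta_rot":[0,0,0],"hand":3},
    {"delta_pos":[0.53,-0.25,0.34],"delta_rot":[0,0,0],"hand":3},
    {"delta_pos":[0.53,-0.25,0.34],"delta_rot":[0,0,0],"hand":3},
    {"delta_pos":[0.53,-0.25,0.34],"delta_rot":[0,0,0],"hand":1.7},
    {"delta_pos":[0,0,0],"delta_rot":[0,0,0],"hand":1.7},
    {"delta_pos":[0,0,0],"delta_rot":[0,0,0],"hand":1.7},
    {"delta_pos":[0.2,-0.1,-0.39],"delta_rot":[0,0,0],"hand":1.7},
    {"delta_pos":[0.2,-0.1,-0.39],"delta_rot":[0,0,0],"hand":1.7},
    {"delta_pos":[0.2,-0.1,-0.39],"delta_rot":[0,0,0],"hand":1.7},
    {"delta_pos":[0.15,-0.07,-0.3],"delta_rot":[0,0,0],"hand":1.7}
  ]
}}

```text
t: 21.1
eef_pos: [0.5254, -0.2199, 0.1454]
ee_rot: [3.141, -0.348, -0.447]
force: [0.7, -0.1, 0.2]
width: 0.0171
```

```bash
python3 look.py w18 160 350 130 300
```

```text
21.1 q [ 0.018  0.109 -0.8    0.427 -0.38   0.731] F [ 0.7 -0.1  0.2] M [ 0.52  1.04 -0.05] w 0.0171
face (array([ 2.7, -0. , 70.3]), array([-4.3 , -9.08,  0.02])) F in face [ 0.7  0.2 -0.1]
scale 3
```

View pics/w18.png

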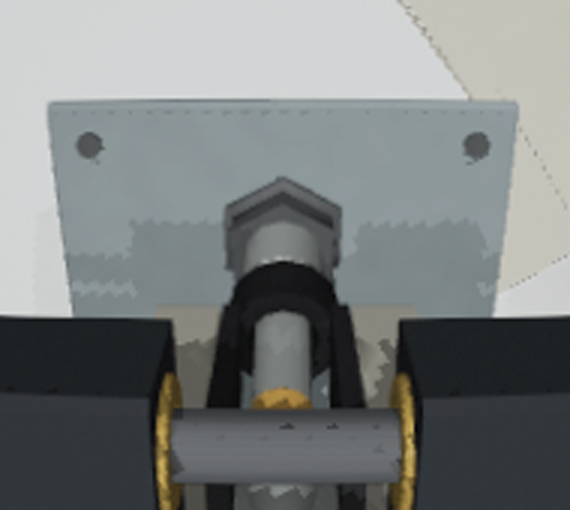

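>>> {"name": "move_arm", "arguments": {
  "rows": [
    {"delta_pos":[0.04,-0.02,-0.08],"delta_rot":[0,0,0],"hand":1.7},
    {"delta_pos":[0.04,-0.02,-0.08],"delta_rot":[0,0,0],"hand":1.7},
    {"delta_pos":[0,0,0],"delta_rot":[0,0,0],"hand":1.7},
    {"delta_pos":[0,0,0],"delta_rot":[0,0,0],"hand":1.7},
    {"delta_pos":[0,0,0],"delta_rot":[0,0,0],"hand":1.7},
    {"delta_pos":[0,0,0],"delta_rot":[0,0,0],"hand":1.7},
    {"delta_pos":[0,0,0],"delta_rot":[0,0,0],"hand":1.7},
    {"delta_pos":[0,0,0],"delta_rot":[0,0,0],"hand":1.7},
    {"delta_pos":[0,0,0],"delta_rot":[0,0,0],"hand":1.7},
    {"delta_pos":[0,0,0],"delta_rot":[0,0,0],"hand":1.7}
  ]
}}

```text
t: 22.15
eef_pos: [0.5264, -0.2202, 0.1446]
ee_rot: [3.141, -0.349, -0.447]
force: [-0.4, 0.6, 0.3]
width: 0.0171
```

```bash
python3 look.py w19 160 350 130 300
```

```text
22.15 q [ 0.017  0.111 -0.801  0.431 -0.376  0.728] F [-0.4  0.6  0.3] M [0.55 1.   0.02] w 0.0171
face (array([ 3.1,  0.1, 69. ]), array([-4.3 , -9.03,  0.01])) F in face [-0.4  0.3  0.6]
scale 3
```

>>> {"name": "move_arm", "arguments": {
  "rows": [
    {"delta_pos":[0.05,-0.02,-0.09],"delta_rot":[0,0,0],"hand":1.7},
    {"delta_pos":[0,0,0],"delta_rot":[0,0,0],"hand":1.7},
    {"delta_pos":[0.05,-0.02,-0.09],"delta_rot":[0,0,0],"hand":1.7},
    {"delta_pos":[0,0,0],"delta_rot":[0,0,0],"hand":1.7},
    {"delta_pos":[0,0,0],"delta_rot":[0,0,0],"hand":1.7},
    {"delta_pos":[0,0,0],"delta_rot":[0,0,0],"hand":1.7},
    {"delta_pos":[0,0,0],"delta_rot":[0,0,0],"hand":1.7},
    {"delta_pos":[0,0,0],"delta_rot":[0,0,0],"hand":1.7},
    {"delta_pos":[0,0,0],"delta_rot":[0,0,0],"hand":1.7},
    {"delta_pos":[0,0,0],"delta_rot":[0,0,0],"hand":1.7}
  ]
}}

```text
t: 23.2
eef_pos: [0.5274, -0.2206, 0.1428]
ee_rot: [3.141, -0.349, -0.447]
force: [0.1, -0.1, 1.2]
width: 0.0169
```

```bash
python3 look.py w20 160 350 130 300
```

```text
23.2 q [ 0.015  0.115 -0.803  0.436 -0.37   0.724] F [ 0.1 -0.1  1.2] M [0.46 0.93 0.02] w 0.0169
face (array([ 3.2,  0.2, 66.9]), array([-4.3 , -9.03,  0.01])) F in face [ 0.7 -0.   0.9]
scale 3
```

View pics/w20.png

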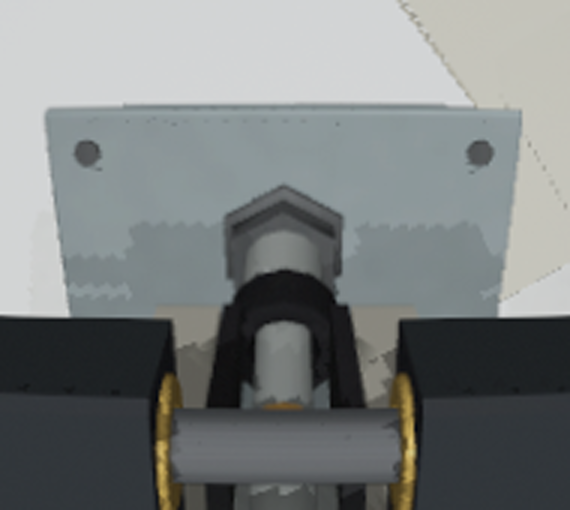

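>>> {"name": "move_arm", "arguments": {
  "rows": [
    {"delta_pos":[0.05,-0.02,-0.09],"delta_rot":[0,0,0],"hand":1.7},
    {"delta_pos":[0,0,0],"delta_rot":[0,0,0],"hand":1.7},
    {"delta_pos":[0.05,-0.02,-0.09],"delta_rot":[0,0,0],"hand":1.7},
    {"delta_pos":[0,0,0],"delta_rot":[0,0,0],"hand":1.7},
    {"delta_pos":[0,0,0],"delta_rot":[0,0,0],"hand":1.7},
    {"delta_pos":[0,0,0],"delta_rot":[0,0,0],"hand":1.7},
    {"delta_pos":[0,0,0],"delta_rot":[0,0,0],"hand":1.7},
    {"delta_pos":[0,0,0],"delta_rot":[0,0,0],"hand":1.7},
    {"delta_pos":[0,0,0],"delta_rot":[0,0,0],"hand":1.7},
    {"delta_pos":[0,0,0],"delta_rot":[0,0,0],"hand":1.7}
  ]
}}

```text
t: 24.25
eef_pos: [0.5285, -0.221, 0.141]
ee_rot: [3.141, -0.349, -0.447]
force: [-0.3, -0.7, 3.2]
width: 0.017
```

```bash
python3 look.py w21 160 350 130 300
```

```text
24.25 q [ 0.012  0.119 -0.804  0.441 -0.364  0.72 ] F [-0.3 -0.7  3.2] M [0.32 0.74 0.03] w 0.017
face (array([ 3.3,  0.3, 64.9]), array([-4.3 , -9.02,  0.  ])) F in face [ 1.7 -0.8  2.7]
scale 3
```

>>> {"name": "move_arm", "arguments": {
  "rows": [
    {"delta_pos":[0.03,-0.01,-0.05],"delta_rot":[0,0,0],"hand":1.7},
    {"delta_pos":[0,0,0],"delta_rot":[0,0,0],"hand":1.7},
    {"delta_pos":[0.03,-0.01,-0.05],"delta_rot":[0,0,0],"hand":1.7},
    {"delta_pos":[0,0,0],"delta_rot":[0,0,0],"hand":1.7},
    {"delta_pos":[0,0,0],"delta_rot":[0,0,0],"hand":1.7},
    {"delta_pos":[0,0,0],"delta_rot":[0,0,0],"hand":1.7},
    {"delta_pos":[0,0,0],"delta_rot":[0,0,0],"hand":1.7},
    {"delta_pos":[0,0,0],"delta_rot":[0,0,0],"hand":1.7},
    {"delta_pos":[0,0,0],"delta_rot":[0,0,0],"hand":1.7},
    {"delta_pos":[0,0,0],"delta_rot":[0,0,0],"hand":1.7}
  ]
}}

```text
t: 25.3
eef_pos: [0.5288, -0.2212, 0.1406]
ee_rot: [3.141, -0.35, -0.447]
force: [-5.8, 3.5, 11.9]
width: 0.0168
```

```bash
python3 look.py w22 160 350 130 300
```

```text
25.3 q [ 0.012  0.121 -0.805  0.444 -0.361  0.718] F [-5.8  3.5 11.9] M [1.17 1.87 0.08] w 0.0168
face (array([ 3.4,  0.2, 64.2]), array([-4.29, -9.  ,  0.01])) F in face [ 0.1  0.6 13.7]
scale 3
```

View pics/w22.png

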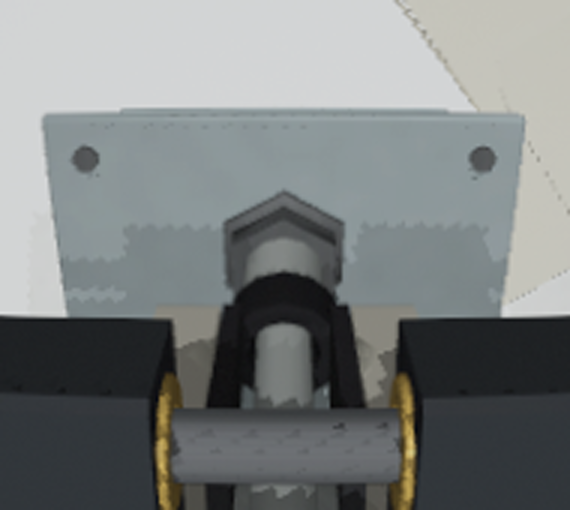

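```bash
python3 - <<'E'
from ik import *
T=tcp(get_state()); R2=toolR(faceR(np.radians(-4.6),-10)); print(rv(T[:3,:3],R2))
print(ik(np.array([.51,.15,.12]),R2,q0=[.4,.2,-.5,0,-.8,1.2],n=2))
E
```

```text
[ 7.89126364 29.14921825 20.51631343]
[array([ 0.57758044,  0.33913968, -0.30150189, -0.12120874, -1.07188718,
        0.9785373 ])]
```

>>> {"name": "move_arm", "arguments": {
  "rows": [
    {"delta_pos":[-0.9,0.43,1.75],"delta_rot":[0,0,0],"hand":2},
    {"delta_pos":[-0.9,0.43,1.75],"delta_rot":[0,0,0],"hand":2.5},
    {"delta_pos":[-0.9,0.43,1.75],"delta_rot":[0,0,0],"hand":3},
    {"delta_pos":[-0.2,0.1,0.4],"delta_rot":[0,0,0],"hand":4},
    {"delta_pos":[0.1,4,-0.2],"delta_rot":[1.1,3.8,2.8],"hand":4},
    {"delta_pos":[0.1,4.5,-0.5],"delta_rot":[1.1,3.8,2.8],"hand":4},
    {"delta_pos":[0.1,4.8,-0.9],"delta_rot":[1.1,3.8,2.8],"hand":4},
    {"delta_pos":[0.1,4.8,-0.9],"delta_rot":[1.1,3.8,2.8],"hand":4},
    {"delta_pos":[0.1,4.8,-0.9],"delta_rot":[1.1,3.8,2.8],"hand":4},
    {"delta_pos":[0.1,4.8,-0.9],"delta_rot":[1.1,3.8,2.8],"hand":4}
  ]
}}

```text
t: 26.35
eef_pos: [0.5055, 0.0715, 0.1524]
ee_rot: [3.134, 0.067, -0.147]
force: [1.6, -1.4, 0.5]
width: 0.0401
```

>>> {"name": "move_arm", "arguments": {
  "rows": [
    {"delta_pos":[0.2,3,-1],"delta_rot":[0.5,2.2,1.3],"hand":4},
    {"delta_pos":[0.2,3,-1],"delta_rot":[0.4,2.1,1.2],"hand":4},
    {"delta_pos":[0.1,1.6,-0.5],"delta_rot":[0.4,2.1,1.2],"hand":4},
    {"delta_pos":[0,0,0],"delta_rot":[0,0,0],"hand":4},
    {"delta_pos":[0,0,0],"delta_rot":[0,0,0],"hand":4},
    {"delta_pos":[0,0,0],"delta_rot":[0,0,0],"hand":4},
    {"delta_pos":[0,0,0],"delta_rot":[0,0,0],"hand":4},
    {"delta_pos":[0,0,0],"delta_rot":[0,0,0],"hand":4},
    {"delta_pos":[0,0,0],"delta_rot":[0,0,0],"hand":4},
    {"delta_pos":[0,0,0],"delta_rot":[0,0,0],"hand":4}
  ]
}}

```text
t: 27.35
eef_pos: [0.511, 0.1455, 0.1288]
ee_rot: [-3.138, 0.177, -0.083]
force: [0.2, -0.6, -0.6]
width: 0.0399
```

```bash
python3 look.py w23 180 340 140 260; python3 -c "
from h import *
s=get_state();print(s['eef_pos'],s['ee_rot'])"
```

```text
27.35 q [ 0.567  0.33  -0.291 -0.123 -1.093  0.985] F [ 0.2 -0.6 -0.6] M [-0.1  -0.6   0.04] w 0.0399
face (array([-153.6,  323.3,  141.3]), array([-10.73, -38.89, -20.02])) F in face [ 0.1 -0.4 -0.7]
scale 5
[0.51096733 0.14558377 0.12867614] [-3.13856029  0.17689066 -0.08283949]
```

View pics/w23.png

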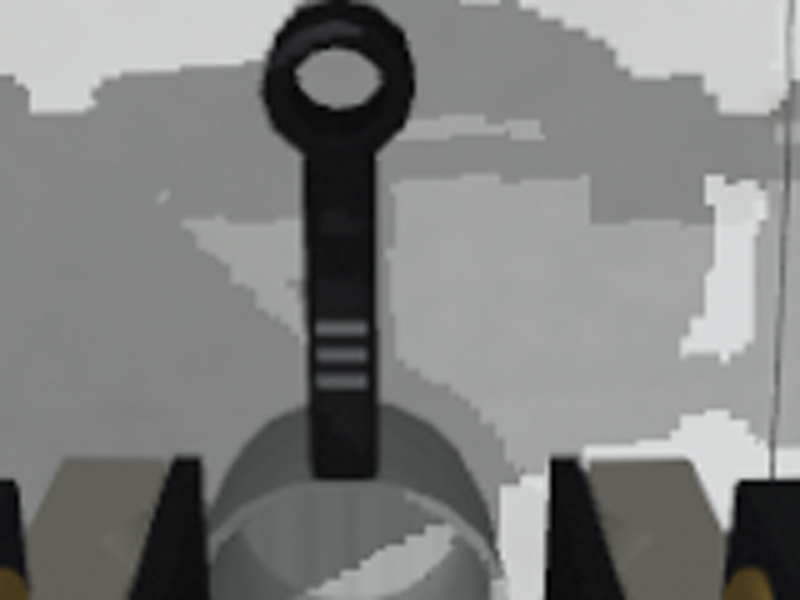

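```bash
cat > grip.py <<'E'
import sys
from feas import *
def plan(n,eye_px,h_px,rim,off=.026,delta=10,tipc=.0008):
    T=np.load(f'T_{n}.npy');s=get_state();Tn=tcp(s)
    e=atz('wrist',eye_px,rim,T);g=atz('wrist',h_px,rim,T);d=(e-g)[:2];yaw=np.arctan2(d[1],d[0]);u=np.array([np.cos(yaw),np.sin(yaw),0])
    print('eye',e.round(4),'yaw',np.degrees(yaw).round(2),'dist',np.linalg.norm(d).round(4))
    dl=np.radians(delta)
    tip=e-u*off;tip[2]=rim-.008-tipc
    t=tip+.022*(np.sin(dl)*u+[0,0,np.cos(dl)])
    R2=toolR(faceR(yaw,-delta));print('TCP',t.round(4),'d cm',((t-Tn[:3,3])*100).round(2),'rot',rv(Tn[:3,:3],R2).round(2))
E
python3 -c "
from grip import *
plan('w23',(247.7,157),(249.2,228),.036)"
```

```text
eye [0.5384 0.148  0.036 ] yaw -4.2 dist 0.0636
TCP [0.5163 0.1496 0.0489] d cm [ 0.53  0.4  -7.98] rot [-0.18 -0.12  0.57]
```

>>> {"name": "move_arm", "arguments": {
  "rows": [
    {"delta_pos":[0.5,0.4,-1],"delta_rot":[-0.2,-0.1,0.6],"hand":3},
    {"delta_pos":[0,0,-2.2],"delta_rot":[0,0,0],"hand":3},
    {"delta_pos":[0,0,-2.2],"delta_rot":[0,0,0],"hand":3},
    {"delta_pos":[0,0,-1.6],"delta_rot":[0,0,0],"hand":3},
    {"delta_pos":[0,0,-0.8],"delta_rot":[0,0,0],"hand":3},
    {"delta_pos":[0,0,-0.2],"delta_rot":[0,0,0],"hand":3},
    {"delta_pos":[0,0,0],"delta_rot":[0,0,0],"hand":0.8},
    {"delta_pos":[0,0,0],"delta_rot":[0,0,0],"hand":0.8},
    {"delta_pos":[0,0,0],"delta_rot":[0,0,0],"hand":0.8},
    {"delta_pos":[0,0,0],"delta_rot":[0,0,0],"hand":0.8}
  ]
}}

```text
t: 28.4
eef_pos: [0.5165, 0.1499, 0.0492]
ee_rot: [-3.141, 0.174, -0.072]
force: [1.4, -0.2, 1.6]
width: 0.0109
```

```bash
python3 look.py w24 180 340 140 260; python3 - <<'E'
from feas import *
s=get_state();print(s['eef_pos'],s['ee_rot'])
T=tcp(s);et=np.array([.028,.0004,.0229])
Rt=toolR(faceR(tilt=20));t=F0+RF@[0,0,.115]-Rt@et;print(t,(t-T[:3,3])*100,rv(T[:3,:3],Rt))
E
```

```text
28.4 q [ 0.571  0.435 -0.348 -0.13  -0.932  1.012] F [ 1.4 -0.2  1.6] M [-0.14 -0.77  0.  ] w 0.0109
face (array([-190.8,  329.6,   70.9]), array([-10.33, -38.84, -20.57])) F in face [2.  0.5 0.7]
scale 5
[0.51646421 0.14990767 0.04909659] [-3.14151541  0.17399793 -0.07239959]
[ 0.47252561 -0.19404135  0.19473532] [ -4.39385995 -34.39490173  14.56387288] [ -7.74162482 -29.13071956 -20.95859548]
```

View pics/w24.png

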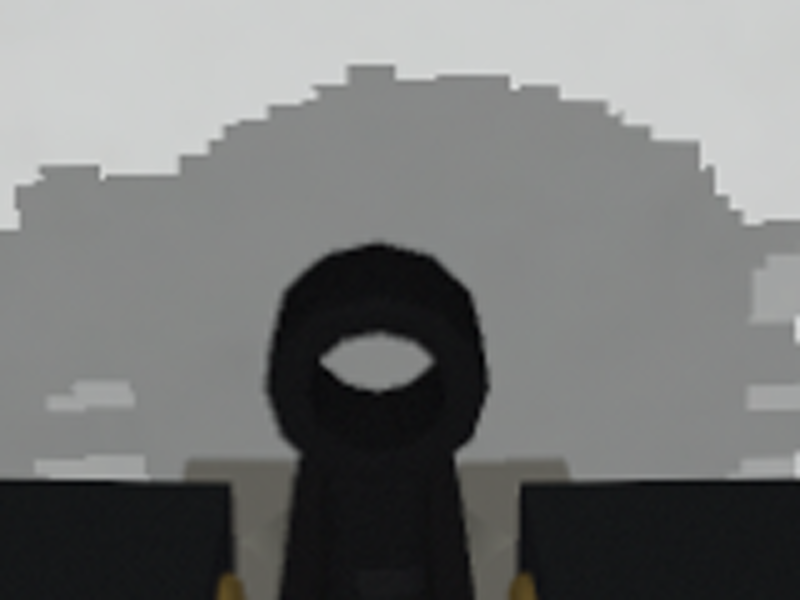

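>>> {"name": "move_arm", "arguments": {
  "rows": [
    {"delta_pos":[0,0,1.5],"delta_rot":[0,0,0],"hand":0.8},
    {"delta_pos":[-0.3,-1.5,4],"delta_rot":[-0.7,-2.9,-2.1],"hand":0.8},
    {"delta_pos":[-0.5,-3,3.5],"delta_rot":[-0.9,-3.3,-2.4],"hand":0.8},
    {"delta_pos":[-0.5,-3.5,3.2],"delta_rot":[-0.9,-3.3,-2.4],"hand":0.8},
    {"delta_pos":[-0.5,-4.2,2.4],"delta_rot":[-0.9,-3.3,-2.4],"hand":0.8},
    {"delta_pos":[-0.5,-4.8,0.5],"delta_rot":[-0.9,-3.3,-2.4],"hand":0.8},
    {"delta_pos":[-0.5,-4.8,0],"delta_rot":[-0.9,-3.3,-2.4],"hand":0.8},
    {"delta_pos":[-0.5,-4.8,0],"delta_rot":[-0.9,-3.3,-2.4],"hand":0.8},
    {"delta_pos":[-0.5,-4.0,0],"delta_rot":[-0.8,-3.2,-2.3],"hand":0.8},
    {"delta_pos":[-0.3,-2.0,0],"delta_rot":[-0.8,-3.2,-2.3],"hand":0.8}
  ]
}}

```text
t: 29.45
eef_pos: [0.4738, -0.1784, 0.1998]
ee_rot: [-3.14, -0.349, -0.454]
force: [0.1, -0.9, -0.7]
width: 0.0113
```

```bash
python3 go.py 0.5 0 108 20 26 .4 22.9
```

```text
eye now (face mm) [ -4.2  14.5 122.5] tilt 20.02 roterr30 [-4.44 -8.94  0.35] q3 -0.824 Fface [ 0.  -0.8 -0.8]
dpos cm [ 0.39 -1.81 -1.02] drot [-0.09  0.07  0.37]
```

>>> {"name": "move_arm", "arguments": {
  "rows": [
    {"delta_pos":[0.1,-0.9,0],"delta_rot":[-0.1,0.1,0.3],"hand":0.8},
    {"delta_pos":[0.1,-0.9,0],"delta_rot":[0,0,0],"hand":0.8},
    {"delta_pos":[0.1,0,-0.3],"delta_rot":[0,0,0],"hand":0.8},
    {"delta_pos":[0.1,0,-0.4],"delta_rot":[0,0,0],"hand":0.8},
    {"delta_pos":[0,0,-0.3],"delta_rot":[0,0,0],"hand":0.8},
    {"delta_pos":[0,0,0],"delta_rot":[0,0,0],"hand":0.8},
    {"delta_pos":[0,0,0],"delta_rot":[0,0,0],"hand":0.8},
    {"delta_pos":[0,0,0],"delta_rot":[0,0,0],"hand":0.8},
    {"delta_pos":[0,0,0],"delta_rot":[0,0,0],"hand":0.8},
    {"delta_pos":[0,0,0],"delta_rot":[0,0,0],"hand":0.8}
  ]
}}

```text
t: 30.45
eef_pos: [0.479, -0.1942, 0.1896]
ee_rot: [3.14, -0.346, -0.444]
force: [0.1, 0.3, -1.2]
width: 0.0115
```

```bash
python3 go.py 0.5 0 88 20 26 .4 22.9; python3 look.py w25
```

```text
eye now (face mm) [  0.5   2.7 107.8] tilt 19.84 roterr30 [-4.3  -9.2  -0.14] q3 -0.816 Fface [-0.6  0.3 -1. ]
dpos cm [ 0.77 -0.67 -1.73] drot [ 0.01 -0.18 -0.14]
30.45 q [ 0.104 -0.043 -0.816  0.361 -0.528  0.734] F [ 0.1  0.3 -1.2] M [0.53 1.05 0.02] w 0.0115
face (array([-21. ,   3.1, 135. ]), array([-4.3 , -9.2 , -0.14])) F in face [-0.6  0.3 -1. ]
scale 4
```

View pics/w25.png

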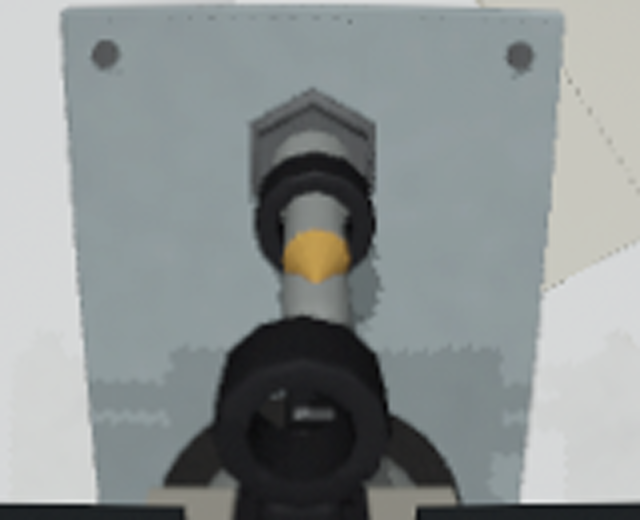

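>>> {"name": "move_arm", "arguments": {
  "rows": [
    {"delta_pos":[-0.06,-0.12,0],"delta_rot":[0,-0.2,-0.1],"hand":0.8},
    {"delta_pos":[-0.06,-0.12,0],"delta_rot":[0,0,0],"hand":0.8},
    {"delta_pos":[0.13,-0.06,-0.26],"delta_rot":[0,0,0],"hand":0.8},
    {"delta_pos":[0.14,-0.07,-0.26],"delta_rot":[0,0,0],"hand":0.8},
    {"delta_pos":[0.13,-0.06,-0.26],"delta_rot":[0,0,0],"hand":0.8},
    {"delta_pos":[0.14,-0.07,-0.26],"delta_rot":[0,0,0],"hand":0.8},
    {"delta_pos":[0.13,-0.06,-0.26],"delta_rot":[0,0,0],"hand":0.8},
    {"delta_pos":[0.14,-0.07,-0.26],"delta_rot":[0,0,0],"hand":0.8},
    {"delta_pos":[0,0,0],"delta_rot":[0,0,0],"hand":0.8},
    {"delta_pos":[0,0,0],"delta_rot":[0,0,0],"hand":0.8}
  ]
}}

```text
t: 31.5
eef_pos: [0.4858, -0.2006, 0.1737]
ee_rot: [3.141, -0.349, -0.446]
force: [-0.2, 0.1, -0.6]
width: 0.0112
```

```bash
python3 go.py 0.5 0 70 20 26 .4 22.9; python3 look.py w26
```

```text
eye now (face mm) [ 0.4 -0.2 89.7] tilt 20.0 roterr30 [-4.31 -9.03 -0.03] q3 -0.835 Fface [-0.5 -0.  -0.4]
dpos cm [ 0.91 -0.41 -1.7 ] drot [ 0.01 -0.01 -0.03]
31.5 q [ 0.079 -0.007 -0.835  0.39  -0.469  0.72 ] F [-0.2  0.1 -0.6] M [ 0.52  1.08 -0.01] w 0.0112
face (array([-21.3,   0.2, 116.8]), array([-4.31, -9.03, -0.03])) F in face [-0.5 -0.  -0.4]
scale 4
```

View pics/w26.png

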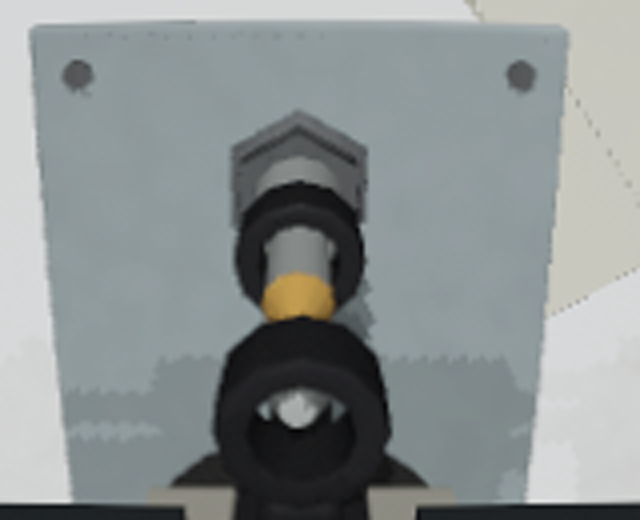

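>>> {"name": "move_arm", "arguments": {
  "rows": [
    {"delta_pos":[0.13,-0.06,-0.24],"delta_rot":[0,0,0],"hand":0.8},
    {"delta_pos":[0.13,-0.06,-0.24],"delta_rot":[0,0,0],"hand":0.8},
    {"delta_pos":[0.13,-0.06,-0.24],"delta_rot":[0,0,0],"hand":0.8},
    {"delta_pos":[0.12,-0.06,-0.24],"delta_rot":[0,0,0],"hand":0.8},
    {"delta_pos":[0.12,-0.06,-0.24],"delta_rot":[0,0,0],"hand":0.8},
    {"delta_pos":[0.12,-0.06,-0.24],"delta_rot":[0,0,0],"hand":0.8},
    {"delta_pos":[0.12,-0.06,-0.24],"delta_rot":[0,0,0],"hand":0.8},
    {"delta_pos":[0.12,-0.06,-0.24],"delta_rot":[0,0,0],"hand":0.8},
    {"delta_pos":[0.12,-0.06,-0.24],"delta_rot":[0,0,0],"hand":0.8},
    {"delta_pos":[0,0,0],"delta_rot":[0,0,0],"hand":0.8}
  ]
}}

```text
t: 32.55
eef_pos: [0.4977, -0.2059, 0.1523]
ee_rot: [-3.141, -0.35, -0.446]
force: [5.2, -2.5, 0.7]
width: 0.0115
```

```bash
python3 go.py 0.2 0 46 20 26 .4 22.9; python3 look.py w27 ; python3 - <<'E'
from h import *
a=grab_frame('scene');cv2.imwrite('pics/s3.png',cv2.resize(a[190:310,240:360],None,fx=5,fy=5,interpolation=cv2.INTER_CUBIC))
E
```

```text
eye now (face mm) [ 0.9  0.2 64.7] tilt 20.05 roterr30 [-4.31 -8.96 -0.06] q3 -0.857 Fface [ 5.3  0.  -2.3]
dpos cm [ 0.78 -0.39 -1.65] drot [ 0.    0.06 -0.06]
32.55 q [ 0.052  0.045 -0.857  0.442 -0.392  0.687] F [ 5.2 -2.5  0.7] M [-0.2  -1.01  0.15] w 0.0115
face (array([-20.7,   0.5,  91.7]), array([-4.31, -8.96, -0.06])) F in face [ 5.3  0.  -2.3]
scale 4
```

View pics/w27.png

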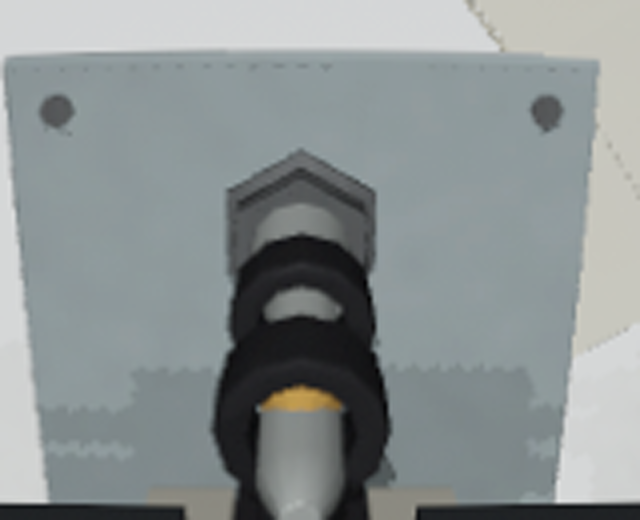

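View pics/s3.png

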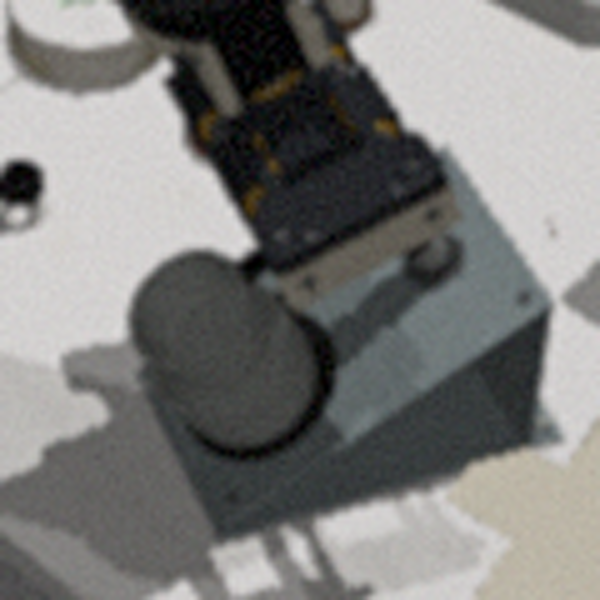

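>>> {"name": "move_arm", "arguments": {
  "rows": [
    {"delta_pos":[0.09,-0.04,-0.18],"delta_rot":[0,0,0],"hand":0.8},
    {"delta_pos":[0.09,-0.04,-0.18],"delta_rot":[0,0,0],"hand":0.8},
    {"delta_pos":[0.09,-0.04,-0.18],"delta_rot":[0,0,0],"hand":0.8},
    {"delta_pos":[0.09,-0.05,-0.18],"delta_rot":[0,0,0],"hand":0.8},
    {"delta_pos":[0.09,-0.05,-0.18],"delta_rot":[0,0,0],"hand":0.8},
    {"delta_pos":[0.09,-0.05,-0.18],"delta_rot":[0,0,0],"hand":0.8},
    {"delta_pos":[0.09,-0.04,-0.18],"delta_rot":[0,0,0],"hand":0.8},
    {"delta_pos":[0.09,-0.05,-0.18],"delta_rot":[0,0,0],"hand":0.8},
    {"delta_pos":[0.09,-0.04,-0.18],"delta_rot":[0,0,0],"hand":0.8},
    {"delta_pos":[0,0,0],"delta_rot":[0,0,0],"hand":0.8}
  ]
}}

```text
t: 33.65
eef_pos: [0.5045, -0.2102, 0.1354]
ee_rot: [3.141, -0.348, -0.446]
force: [-0.5, -0.3, 0.2]
width: 0.0113
```

```bash
python3 go.py 0.2 0 42 20 26 .4 22.9; python3 look.py w28 
```

```text
eye now (face mm) [-0.7 -0.7 46. ] tilt 19.94 roterr30 [-4.31 -9.09 -0.01] q3 -0.878 Fface [-0.2 -0.5  0.3]
dpos cm [ 0.28 -0.05 -0.31] drot [ 0.01 -0.07 -0.01]
33.65 q [ 0.028  0.084 -0.878  0.497 -0.334  0.647] F [-0.5 -0.3  0.2] M [0.64 1.01 0.03] w 0.0113
face (array([-22.3,  -0.3,  73.1]), array([-4.31, -9.09, -0.01])) F in face [-0.2 -0.5  0.3]
scale 4
```

View pics/w28.png

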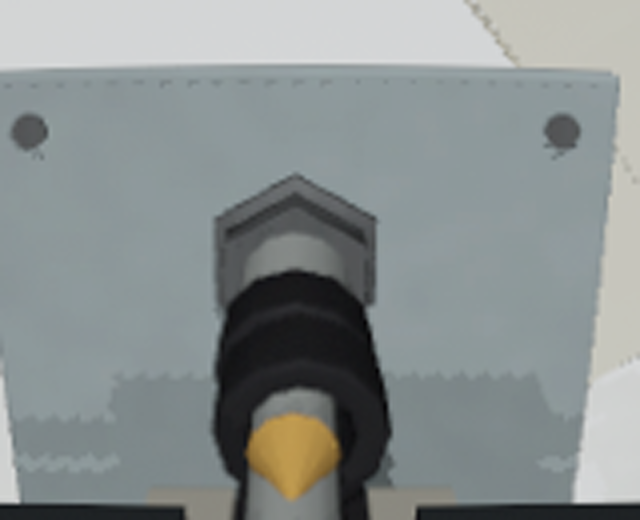

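>>> {"name": "move_arm", "arguments": {
  "rows": [
    {"delta_pos":[0.07,0.02,0.03],"delta_rot":[0,0,0],"hand":0.8},
    {"delta_pos":[0.05,-0.02,-0.09],"delta_rot":[0,0,0],"hand":0.8},
    {"delta_pos":[0.04,-0.02,-0.09],"delta_rot":[0,0,0],"hand":0.8},
    {"delta_pos":[0.05,-0.02,-0.09],"delta_rot":[0,0,0],"hand":0.8},
    {"delta_pos":[0.04,-0.02,-0.08],"delta_rot":[0,0,0],"hand":0.8},
    {"delta_pos":[0,0,0],"delta_rot":[0,0,0],"hand":0.8},
    {"delta_pos":[0,0,0],"delta_rot":[0,0,0],"hand":0.8},
    {"delta_pos":[0,0,0],"delta_rot":[0,0,0],"hand":0.8},
    {"delta_pos":[0,0,0],"delta_rot":[0,0,0],"hand":0.8},
    {"delta_pos":[0,0,0],"delta_rot":[0,0,0],"hand":0.8}
  ]
}}

```text
t: 34.7
eef_pos: [0.5075, -0.2106, 0.133]
ee_rot: [3.142, -0.349, -0.446]
force: [-4.0, 1.9, 6.1]
width: 0.0112
```

```bash
python3 go.py 0.2 0 42 20 26 .4 22.9; python3 look.py w29 
```

```text
eye now (face mm) [ 0.7  0.2 42.6] tilt 20.02 roterr30 [-4.3  -9.   -0.03] q3 -0.881 Fface [-0.8 -0.   7.5]
dpos cm [-0.02 -0.01 -0.07] drot [ 0.01  0.02 -0.03]
34.7 q [ 0.024  0.092 -0.881  0.511 -0.323  0.637] F [-4.   1.9  6.1] M [1.02 1.97 0.03] w 0.0112
face (array([-21. ,   0.6,  69.6]), array([-4.3 , -9.  , -0.03])) F in face [-0.8 -0.   7.5]
scale 4
```

>>> {"name": "move_arm", "arguments": {
  "rows": [
    {"delta_pos":[0.02,-0.01,-0.05],"delta_rot":[0,0,0],"hand":0.8},
    {"delta_pos":[0,0,0],"delta_rot":[0,0,0],"hand":0.8},
    {"delta_pos":[0,0,0],"delta_rot":[0,0,0],"hand":0.8},
    {"delta_pos":[0,0,0],"delta_rot":[0,0,0],"hand":0.8},
    {"delta_pos":[0,0,0],"delta_rot":[0,0,0],"hand":0.8},
    {"delta_pos":[0,0,0],"delta_rot":[0,0,0],"hand":0.8},
    {"delta_pos":[0,0,0],"delta_rot":[0,0,0],"hand":0.8},
    {"delta_pos":[0,0,0],"delta_rot":[0,0,0],"hand":0.8},
    {"delta_pos":[0,0,0],"delta_rot":[0,0,0],"hand":0.8},
    {"delta_pos":[0,0,0],"delta_rot":[0,0,0],"hand":0.8}
  ]
}}

```text
t: 35.75
eef_pos: [0.5075, -0.2107, 0.1328]
ee_rot: [3.141, -0.35, -0.446]
force: [-8.3, 4.3, 11.2]
width: 0.0117
```

```bash
python3 go.py 0.2 0 42 20 26 .4 22.9; python3 look.py w30; python3 - <<'E'
from ik import *
T=tcp(get_state());R2=toolR(faceR(np.radians(-10.6),-10)); print(rv(T[:3,:3],R2));print(ik(np.array([.48,0,.12]),R2,q0=[.4,.2,-.5,0,-.8,1.2],n=2))
E
```

```text
eye now (face mm) [ 0.7  0.1 42.3] tilt 20.04 roterr30 [-4.3  -8.99 -0.03] q3 -0.882 Fface [-2.5  0.2 14.3]
dpos cm [-0.02  0.   -0.05] drot [ 0.02  0.03 -0.03]
35.75 q [ 0.023  0.092 -0.882  0.513 -0.321  0.636] F [-8.3  4.3 11.2] M [1.56 2.49 0.1 ] w 0.0117
face (array([-21. ,   0.5,  69.4]), array([-4.3 , -8.99, -0.03])) F in face [-2.5  0.2 14.3]
scale 4
[ 9.35356052 28.63449986 14.62005202]
[array([ 0.3399809 ,  0.26766407, -0.41808663, -0.10116802, -1.03870299,
        1.1038814 ])]
```

View pics/w30.png

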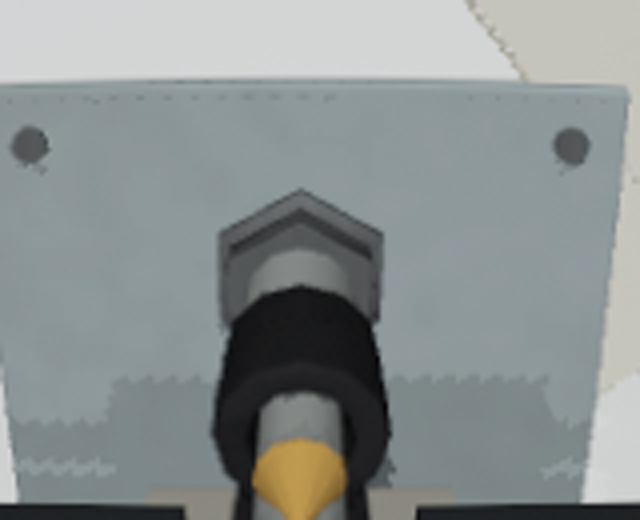

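>>> {"name": "move_arm", "arguments": {
  "rows": [
    {"delta_pos":[0,0,0],"delta_rot":[0,0,0],"hand":3},
    {"delta_pos":[0,0,0],"delta_rot":[0,0,0],"hand":3},
    {"delta_pos":[-0.4,0.2,0.8],"delta_rot":[0,0,0],"hand":3},
    {"delta_pos":[-0.6,0.3,1.1],"delta_rot":[0,0,0],"hand":3},
    {"delta_pos":[-0.8,0.4,1.6],"delta_rot":[0,0,0],"hand":3},
    {"delta_pos":[-0.3,3.5,0.5],"delta_rot":[1.5,4.8,2.4],"hand":3},
    {"delta_pos":[-0.1,4.5,-0.9],"delta_rot":[1.5,4.8,2.4],"hand":3},
    {"delta_pos":[-0.1,4.5,-1.3],"delta_rot":[1.6,4.8,2.4],"hand":3},
    {"delta_pos":[-0.1,4.5,-1.5],"delta_rot":[1.6,4.8,2.4],"hand":3},
    {"delta_pos":[-0.1,2.5,-1],"delta_rot":[1.6,4.8,2.5],"hand":3}
  ]
}}

```text
t: 36.8
eef_pos: [0.4829, -0.0037, 0.1249]
ee_rot: [3.132, 0.093, -0.226]
force: [0.5, -1.1, 0.4]
width: 0.03
```

>>> {"name": "move_arm", "arguments": {
  "rows": [
    {"delta_pos":[0,0.3,-0.5],"delta_rot":[1.6,4.7,2.5],"hand":3},
    {"delta_pos":[0,0,0],"delta_rot":[0,0,0],"hand":3},
    {"delta_pos":[0,0,0],"delta_rot":[0,0,0],"hand":3},
    {"delta_pos":[0,0,0],"delta_rot":[0,0,0],"hand":3},
    {"delta_pos":[0,0,0],"delta_rot":[0,0,0],"hand":3},
    {"delta_pos":[0,0,0],"delta_rot":[0,0,0],"hand":3},
    {"delta_pos":[0,0,0],"delta_rot":[0,0,0],"hand":3},
    {"delta_pos":[0,0,0],"delta_rot":[0,0,0],"hand":3},
    {"delta_pos":[0,0,0],"delta_rot":[0,0,0],"hand":3},
    {"delta_pos":[0,0,0],"delta_rot":[0,0,0],"hand":3}
  ]
}}

```text
t: 37.8
eef_pos: [0.4828, -0.0037, 0.1204]
ee_rot: [3.141, 0.176, -0.185]
force: [0.2, -0.5, -0.9]
width: 0.0297
```

```bash
python3 look.py w31 180 340 140 260; python3 - <<'E'
from h import *
s=get_state();print(s['eef_pos'],s['ee_rot'])
a=grab_frame('scene');cv2.imwrite('pics/s4.png',cv2.resize(a[190:310,240:360],None,fx=5,fy=5,interpolation=cv2.INTER_CUBIC))
E
```

```text
37.8 q [ 0.331  0.273 -0.41  -0.1   -1.044  1.113] F [ 0.2 -0.5 -0.9] M [-0.15 -0.58  0.01] w 0.0297
face (array([-124. ,  176.5,  114.5]), array([-12.47, -38.21, -14.4 ])) F in face [-0.  -0.4 -1. ]
scale 5
[ 0.48276198 -0.00367834  0.12033206] [ 3.14142592  0.17600929 -0.1845983 ]
```

View pics/w31.png

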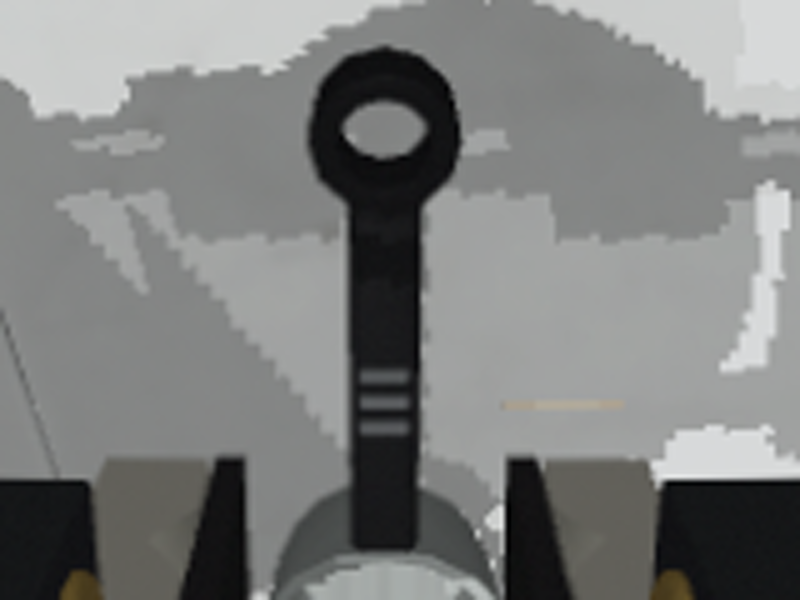

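View pics/s4.png

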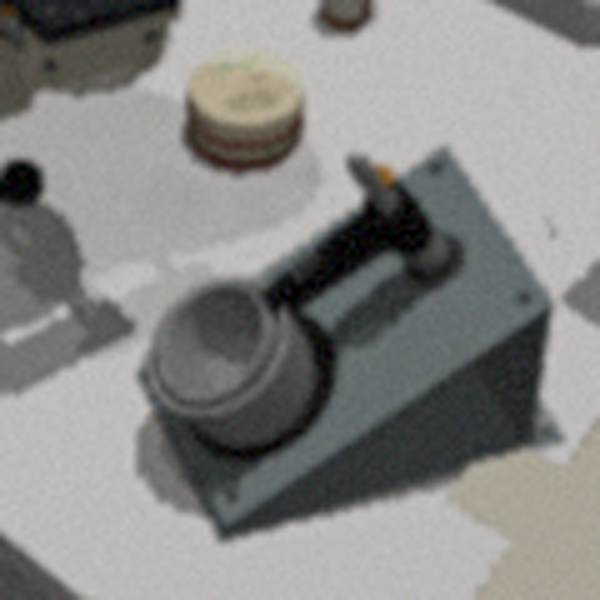

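```bash
python3 -c "
from grip import *
plan('w31',(257,167),(257.1,236),.030)"
```

```text
eye [ 0.502  -0.0098  0.03  ] yaw -10.26 dist 0.063
TCP [ 0.4802 -0.0059  0.0429] d cm [-0.26 -0.22 -7.74] rot [-0.01 -0.09  0.31]
```

>>> {"name": "move_arm", "arguments": {
  "rows": [
    {"delta_pos":[-0.26,-0.22,-1],"delta_rot":[0,-0.1,0.3],"hand":3},
    {"delta_pos":[0,0,-2.2],"delta_rot":[0,0,0],"hand":3},
    {"delta_pos":[0,0,-2.2],"delta_rot":[0,0,0],"hand":3},
    {"delta_pos":[0,0,-1.4],"delta_rot":[0,0,0],"hand":3},
    {"delta_pos":[0,0,-0.7],"delta_rot":[0,0,0],"hand":3},
    {"delta_pos":[0,0,-0.24],"delta_rot":[0,0,0],"hand":3},
    {"delta_pos":[0,0,0],"delta_rot":[0,0,0],"hand":0.8},
    {"delta_pos":[0,0,0],"delta_rot":[0,0,0],"hand":0.8},
    {"delta_pos":[0,0,0],"delta_rot":[0,0,0],"hand":0.8},
    {"delta_pos":[0,0,0],"delta_rot":[0,0,0],"hand":0.8}
  ]
}}

```text
t: 38.9
eef_pos: [0.4806, -0.0058, 0.0435]
ee_rot: [-3.141, 0.173, -0.179]
force: [-0.2, 0.0, 0.1]
width: 0.0114
```

```bash
python3 - <<'E'
from feas import *
s=get_state();print(s['eef_pos'],s['ee_rot'],s['width'],s['force'])
T=tcp(s);et=np.array([.026,.0004,.0229])
Rt=toolR(faceR(tilt=20));t=F0+RF@[0,0,.118]-Rt@et;print(t,(t-T[:3,3])*100,rv(T[:3,:3],Rt))
E
```

```text
[ 0.4805789  -0.00577734  0.04348463] [-3.1408853   0.17312839 -0.17905882] 0.011435758945366335 [-0.24260517  0.02486096  0.1140671 ]
[ 0.47286775 -0.19420528  0.19801743] [ -0.77111557 -18.84279323  15.45328013] [ -9.27674004 -28.53755882 -14.99326659]
```

>>> {"name": "move_arm", "arguments": {
  "rows": [
    {"delta_pos":[0,0,1.5],"delta_rot":[0,0,0],"hand":0.8},
    {"delta_pos":[0,0,4.3],"delta_rot":[-1,-3,-1.6],"hand":0.8},
    {"delta_pos":[0,0,4.8],"delta_rot":[-1,-3,-1.6],"hand":0.8},
    {"delta_pos":[-0.1,-1,4.4],"delta_rot":[-1,-3.2,-1.6],"hand":0.8},
    {"delta_pos":[-0.1,-4,0.5],"delta_rot":[-1,-3.2,-1.7],"hand":0.8},
    {"delta_pos":[-0.1,-4,0],"delta_rot":[-1,-3.2,-1.7],"hand":0.8},
    {"delta_pos":[-0.1,-4,0],"delta_rot":[-1,-3.2,-1.7],"hand":0.8},
    {"delta_pos":[-0.1,-3,0],"delta_rot":[-1,-3.2,-1.7],"hand":0.8},
    {"delta_pos":[-0.1,-1.8,0],"delta_rot":[-1.1,-3.2,-1.7],"hand":0.8},
    {"delta_pos":[-0.1,-1,0],"delta_rot":[-1.2,-3.3,-1.7],"hand":0.8}
  ]
}}

```text
t: 39.9
eef_pos: [0.473, -0.195, 0.1986]
ee_rot: [-3.141, -0.351, -0.45]
force: [0.5, -0.6, -0.6]
width: 0.0108
```

>>> {"name": "move_arm", "arguments": {
  "rows": [
    {"delta_pos":[0,0,0],"delta_rot":[0,0,0],"hand":0.8},
    {"delta_pos":[0,0,0],"delta_rot":[0,0,0],"hand":0.8},
    {"delta_pos":[0,0,0],"delta_rot":[0,0,0],"hand":0.8},
    {"delta_pos":[0,0,0],"delta_rot":[0,0,0],"hand":0.8},
    {"delta_pos":[0,0,0],"delta_rot":[0,0,0],"hand":0.8},
    {"delta_pos":[0,0,0],"delta_rot":[0,0,0],"hand":0.8},
    {"delta_pos":[0,0,0],"delta_rot":[0,0,0],"hand":0.8},
    {"delta_pos":[0,0,0],"delta_rot":[0,0,0],"hand":0.8},
    {"delta_pos":[0,0,0],"delta_rot":[0,0,0],"hand":0.8},
    {"delta_pos":[0,0,0],"delta_rot":[0,0,0],"hand":0.8}
  ]
}}

```text
t: 40.9
eef_pos: [0.4731, -0.1939, 0.1979]
ee_rot: [3.141, -0.348, -0.447]
force: [0.6, -0.1, 0.1]
width: 0.0113
```

```bash
python3 go.py 0.5 0 90 20 26 .4 22.9; python3 look.py w32 
```

```text
eye now (face mm) [ -0.    0.4 117.8] tilt 19.92 roterr30 [-4.32 -9.11  0.01] q3 -0.811 Fface [ 0.6  0.2 -0.2]
dpos cm [ 1.28 -0.65 -2.39] drot [ 0.01 -0.1   0.01]
40.9 q [ 0.109 -0.064 -0.811  0.35  -0.554  0.74 ] F [ 0.6 -0.1  0.1] M [0.5  1.08 0.05] w 0.0113
face (array([-21.6,   0.8, 144.9]), array([-4.32, -9.11,  0.01])) F in face [ 0.6  0.2 -0.2]
scale 4
```

View pics/w32.png

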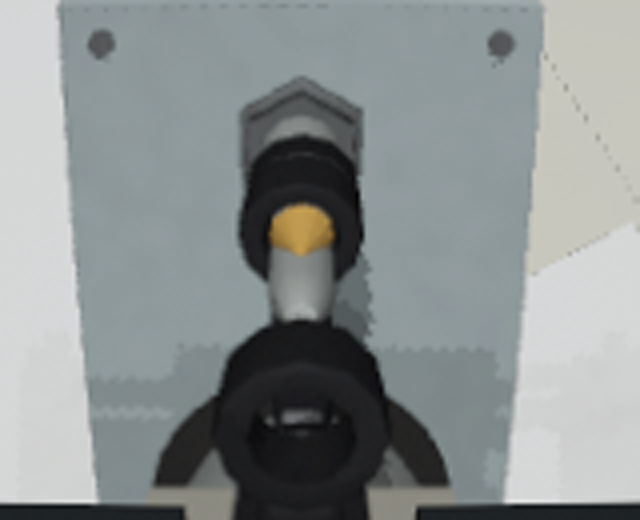

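>>> {"name": "move_arm", "arguments": {
  "rows": [
    {"delta_pos":[0.14,-0.07,-0.26],"delta_rot":[0,-0.1,0],"hand":0.8},
    {"delta_pos":[0.14,-0.07,-0.26],"delta_rot":[0,0,0],"hand":0.8},
    {"delta_pos":[0.14,-0.07,-0.26],"delta_rot":[0,0,0],"hand":0.8},
    {"delta_pos":[0.14,-0.07,-0.26],"delta_rot":[0,0,0],"hand":0.8},
    {"delta_pos":[0.14,-0.07,-0.27],"delta_rot":[0,0,0],"hand":0.8},
    {"delta_pos":[0.15,-0.08,-0.27],"delta_rot":[0,0,0],"hand":0.8},
    {"delta_pos":[0.15,-0.08,-0.27],"delta_rot":[0,0,0],"hand":0.8},
    {"delta_pos":[0.14,-0.07,-0.27],"delta_rot":[0,0,0],"hand":0.8},
    {"delta_pos":[0.14,-0.07,-0.27],"delta_rot":[0,0,0],"hand":0.8},
    {"delta_pos":[0,0,0],"delta_rot":[0,0,0],"hand":0.8}
  ]
}}

```text
t: 41.95
eef_pos: [0.4859, -0.2005, 0.1736]
ee_rot: [3.141, -0.349, -0.447]
force: [-0.1, -0.5, -1.2]
width: 0.0113
```

```bash
python3 go.py 0.7 0 62 20 26 .4 22.9; python3 look.py w33 
```

```text
eye now (face mm) [ 0.3 -0.1 89.6] tilt 19.97 roterr30 [-4.31 -9.05  0.02] q3 -0.835 Fface [-0.5 -0.5 -1.1]
dpos cm [ 1.28 -0.61 -2.37] drot [ 0.01 -0.03  0.02]
41.95 q [ 0.08  -0.007 -0.835  0.391 -0.469  0.719] F [-0.1 -0.5 -1.2] M [ 0.52  1.11 -0.  ] w 0.0113
face (array([-21.3,   0.4, 116.7]), array([-4.31, -9.05,  0.02])) F in face [-0.5 -0.5 -1.1]
scale 4
```

View pics/w33.png

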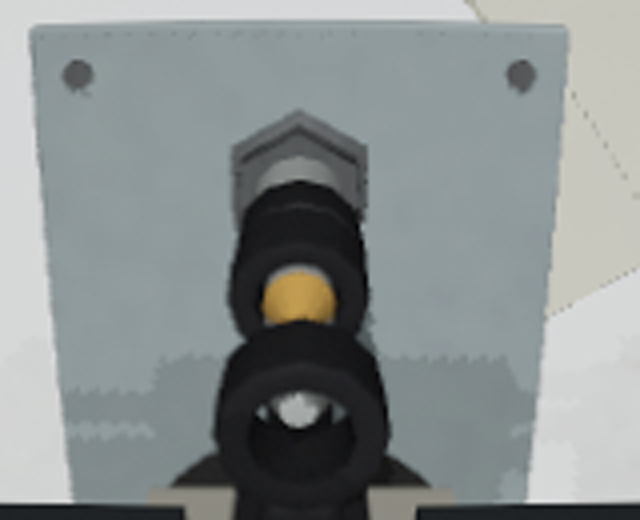

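>>> {"name": "move_arm", "arguments": {
  "rows": [
    {"delta_pos":[0.13,-0.06,-0.23],"delta_rot":[0,0,0],"hand":0.8},
    {"delta_pos":[0.13,-0.06,-0.24],"delta_rot":[0,0,0],"hand":0.8},
    {"delta_pos":[0.13,-0.06,-0.24],"delta_rot":[0,0,0],"hand":0.8},
    {"delta_pos":[0.12,-0.06,-0.24],"delta_rot":[0,0,0],"hand":0.8},
    {"delta_pos":[0.12,-0.06,-0.24],"delta_rot":[0,0,0],"hand":0.8},
    {"delta_pos":[0.12,-0.06,-0.24],"delta_rot":[0,0,0],"hand":0.8},
    {"delta_pos":[0.12,-0.06,-0.24],"delta_rot":[0,0,0],"hand":0.8},
    {"delta_pos":[0.12,-0.06,-0.24],"delta_rot":[0,0,0],"hand":0.8},
    {"delta_pos":[0.12,-0.06,-0.24],"delta_rot":[0,0,0],"hand":0.8},
    {"delta_pos":[0,0,0],"delta_rot":[0,0,0],"hand":0.8}
  ]
}}

```text
t: 43.0
eef_pos: [0.4982, -0.2057, 0.1529]
ee_rot: [-3.141, -0.351, -0.447]
force: [6.0, -2.3, 1.4]
width: 0.0112
```

```bash
python3 go.py 0.7 0 57.5 20 26 .4 22.9; python3 look.py w34 
```

```text
eye now (face mm) [ 1.6  0.6 65.1] tilt 20.09 roterr30 [-4.31 -8.92 -0.03] q3 -0.856 Fface [ 6.2  0.5 -2. ]
dpos cm [ 0.25 -0.18 -0.7 ] drot [ 0.01  0.1  -0.02]
43.0 q [ 0.053  0.045 -0.856  0.442 -0.393  0.685] F [ 6.  -2.3  1.4] M [-0.4  -1.03  0.05] w 0.0112
face (array([-20.1,   0.9,  92.1]), array([-4.31, -8.92, -0.03])) F in face [ 6.2  0.5 -2. ]
scale 4
```

View pics/w34.png

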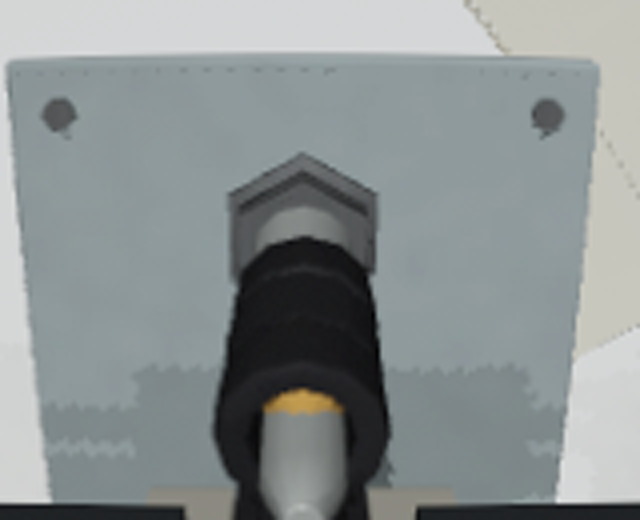

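>>> {"name": "move_arm", "arguments": {
  "rows": [
    {"delta_pos":[0.04,-0.02,-0.1],"delta_rot":[0,0,0],"hand":0.8},
    {"delta_pos":[0.04,-0.03,-0.1],"delta_rot":[0,0,0],"hand":0.8},
    {"delta_pos":[0.04,-0.03,-0.1],"delta_rot":[0,0,0],"hand":0.8},
    {"delta_pos":[0.04,-0.03,-0.1],"delta_rot":[0,0,0],"hand":0.8},
    {"delta_pos":[0.04,-0.03,-0.1],"delta_rot":[0,0,0],"hand":0.8},
    {"delta_pos":[0.04,-0.02,-0.1],"delta_rot":[0,0,0],"hand":0.8},
    {"delta_pos":[0.04,-0.02,-0.1],"delta_rot":[0,0,0],"hand":0.8},
    {"delta_pos":[0,0,0],"delta_rot":[0,0,0],"hand":0.8},
    {"delta_pos":[0,0,0],"delta_rot":[0,0,0],"hand":0.8},
    {"delta_pos":[0,0,0],"delta_rot":[0,0,0],"hand":0.8}
  ]
}}

```text
t: 44.05
eef_pos: [0.4998, -0.2076, 0.1456]
ee_rot: [3.141, -0.349, -0.447]
force: [1.1, 0.5, 4.8]
width: 0.0112
```

```bash
python3 go.py 0.7 0 56 20 26 .4 22.9; python3 look.py w35 
```

```text
eye now (face mm) [-0.2 -0.4 57.6] tilt 20.01 roterr30 [-4.31 -9.01  0.  ] q3 -0.867 Fface [3.  0.9 3.8]
dpos cm [ 0.16 -0.03 -0.09] drot [0.01 0.01 0.  ]
44.05 q [ 0.043  0.06  -0.867  0.463 -0.369  0.671] F [1.1 0.5 4.8] M [0.27 0.12 0.08] w 0.0112
face (array([-21.8,  -0. ,  84.6]), array([-4.31, -9.01,  0.  ])) F in face [3.  0.9 3.8]
scale 4
```

View pics/w35.png

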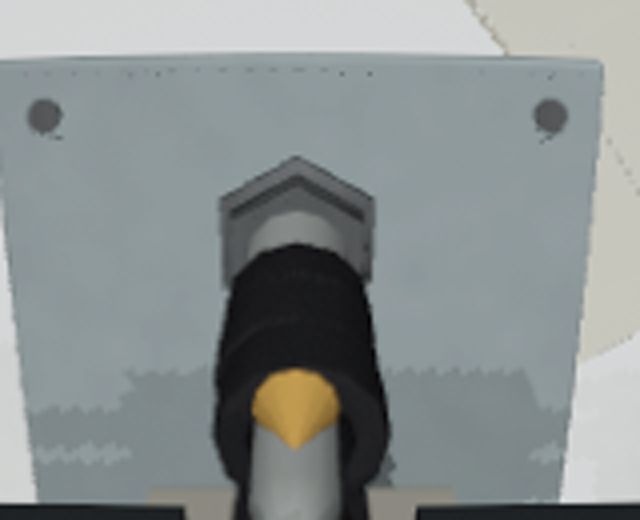

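>>> {"name": "move_arm", "arguments": {
  "rows": [
    {"delta_pos":[0.08,0,-0.03],"delta_rot":[0,0,0],"hand":0.8},
    {"delta_pos":[0.02,-0.01,-0.04],"delta_rot":[0,0,0],"hand":0.8},
    {"delta_pos":[0,0,0],"delta_rot":[0,0,0],"hand":0.8},
    {"delta_pos":[0,0,0],"delta_rot":[0,0,0],"hand":0.8},
    {"delta_pos":[0,0,0],"delta_rot":[0,0,0],"hand":0.8},
    {"delta_pos":[0,0,0],"delta_rot":[0,0,0],"hand":0.8},
    {"delta_pos":[0,0,0],"delta_rot":[0,0,0],"hand":0.8},
    {"delta_pos":[0,0,0],"delta_rot":[0,0,0],"hand":0.8},
    {"delta_pos":[0,0,0],"delta_rot":[0,0,0],"hand":0.8},
    {"delta_pos":[0,0,0],"delta_rot":[0,0,0],"hand":0.8}
  ]
}}

```text
t: 45.1
eef_pos: [0.5005, -0.2079, 0.1451]
ee_rot: [3.141, -0.349, -0.447]
force: [-2.0, 1.0, 9.3]
width: 0.0113
```

```bash
python3 go.py 0.7 0 56 20 26 .4 22.9; python3 look.py w36 200 310 160 240
```

```text
eye now (face mm) [ 0.3 -0.4 56.7] tilt 20.01 roterr30 [-4.3  -9.01  0.03] q3 -0.866 Fface [2.8 0.1 9.2]
dpos cm [ 0.08 -0.   -0.04] drot [0.02 0.   0.03]
45.1 q [ 0.042  0.062 -0.866  0.465 -0.368  0.669] F [-2.   1.   9.3] M [0.27 0.62 0.  ] w 0.0113
face (array([-21.4,   0.1,  83.8]), array([-4.3 , -9.01,  0.03])) F in face [2.8 0.1 9.2]
scale 7
```

View pics/w36.png

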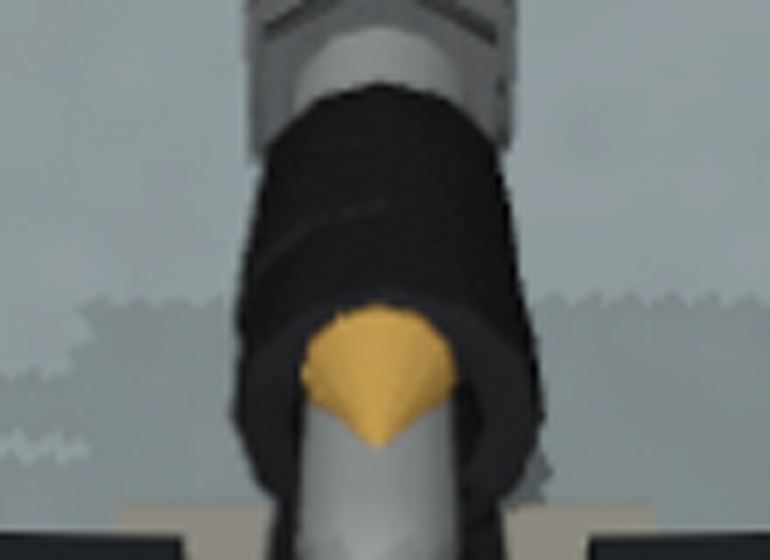

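>>> {"name": "move_arm", "arguments": {
  "rows": [
    {"delta_pos":[0.03,-0.01,-0.05],"delta_rot":[0,0,0],"hand":0.8},
    {"delta_pos":[0,0,0],"delta_rot":[0,0,0],"hand":0.8},
    {"delta_pos":[0,0,0],"delta_rot":[0,0,0],"hand":0.8},
    {"delta_pos":[0,0,0],"delta_rot":[0,0,0],"hand":0.8},
    {"delta_pos":[0,0,0],"delta_rot":[0,0,0],"hand":0.8},
    {"delta_pos":[0,0,0],"delta_rot":[0,0,0],"hand":0.8},
    {"delta_pos":[0,0,0],"delta_rot":[0,0,0],"hand":0.8},
    {"delta_pos":[0,0,0],"delta_rot":[0,0,0],"hand":0.8},
    {"delta_pos":[0,0,0],"delta_rot":[0,0,0],"hand":0.8},
    {"delta_pos":[0,0,0],"delta_rot":[0,0,0],"hand":0.8}
  ]
}}

```text
t: 46.15
eef_pos: [0.5006, -0.208, 0.1448]
ee_rot: [3.141, -0.349, -0.447]
force: [-5.7, 3.4, 13.3]
width: 0.0113
```

```bash
python3 go.py 0.7 0 56 20 26 .4 22.9; python3 look.py w37 200 310 160 240
```

```text
eye now (face mm) [ 0.2 -0.4 56.4] tilt 20.02 roterr30 [-4.29 -9.01  0.04] q3 -0.867 Fface [ 0.9  0.6 14.8]
dpos cm [ 0.07  0.01 -0.01] drot [0.03 0.01 0.03]
46.15 q [ 0.042  0.062 -0.867  0.467 -0.367  0.668] F [-5.7  3.4 13.3] M [0.88 1.37 0.03] w 0.0113
face (array([-21.4,  -0. ,  83.5]), array([-4.29, -9.01,  0.04])) F in face [ 0.9  0.6 14.8]
scale 7
```

View pics/w37.png

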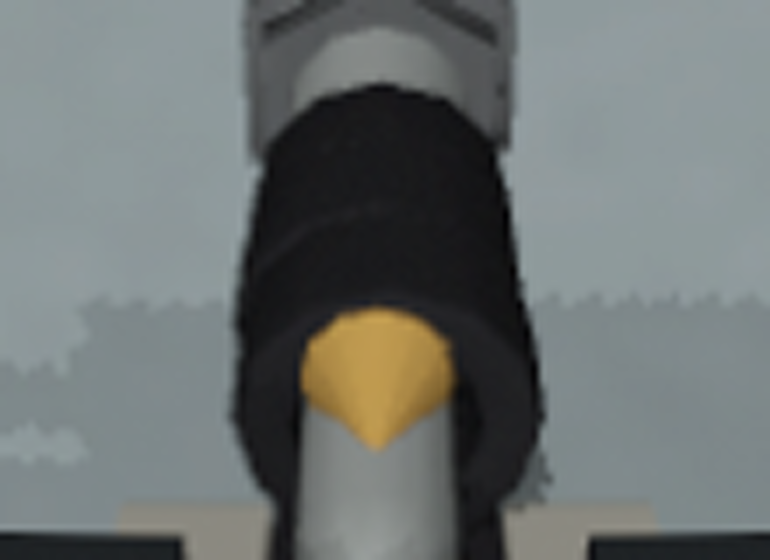

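>>> {"name": "move_arm", "arguments": {
  "rows": [
    {"delta_pos":[0,0,0],"delta_rot":[0,0,0],"hand":3},
    {"delta_pos":[0,0,0],"delta_rot":[0,0,0],"hand":3},
    {"delta_pos":[0,0,0],"delta_rot":[0,0,0],"hand":3},
    {"delta_pos":[-0.3,0.15,0.6],"delta_rot":[0,0,0],"hand":3},
    {"delta_pos":[-0.6,0.3,1.1],"delta_rot":[0,0,0],"hand":3},
    {"delta_pos":[-0.8,0.4,1.6],"delta_rot":[0,0,0],"hand":3},
    {"delta_pos":[-0.8,0.4,1.6],"delta_rot":[0,0,0],"hand":3},
    {"delta_pos":[-0.4,0.2,0.8],"delta_rot":[0,0,0],"hand":3},
    {"delta_pos":[0,0,0],"delta_rot":[0,0,0],"hand":3},
    {"delta_pos":[0,0,0],"delta_rot":[0,0,0],"hand":3}
  ]
}}

```text
t: 47.2
eef_pos: [0.4721, -0.1932, 0.2011]
ee_rot: [-3.141, -0.349, -0.447]
force: [0.5, -0.1, -0.0]
width: 0.0302
```

```bash
python3 look.py w38 160 350 130 300;python3 - <<'E'
from h import *
a=grab_frame('scene');cv2.imwrite('pics/s5.png',cv2.resize(a[190:310,240:360],None,fx=5,fy=5,interpolation=cv2.INTER_CUBIC))
E
```

```text
47.2 q [ 0.112 -0.072 -0.809  0.348 -0.562  0.742] F [ 0.5 -0.1 -0. ] M [0.47 1.07 0.03] w 0.0302
face (array([-21. ,   1. , 148.3]), array([-4.32, -9.  , -0.01])) F in face [ 0.4  0.1 -0.3]
scale 3
```

View pics/w38.png

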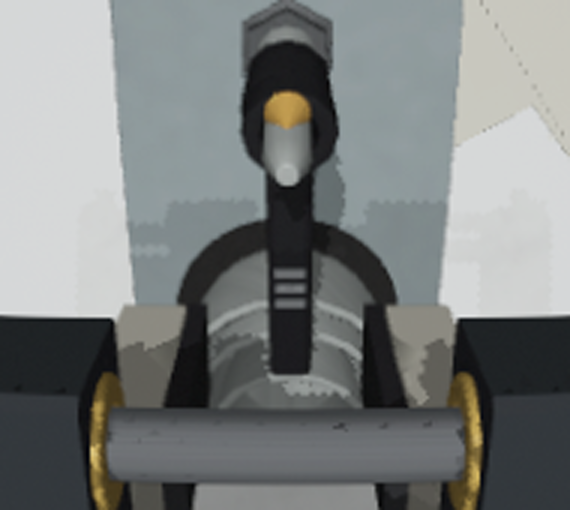

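View pics/s5.png

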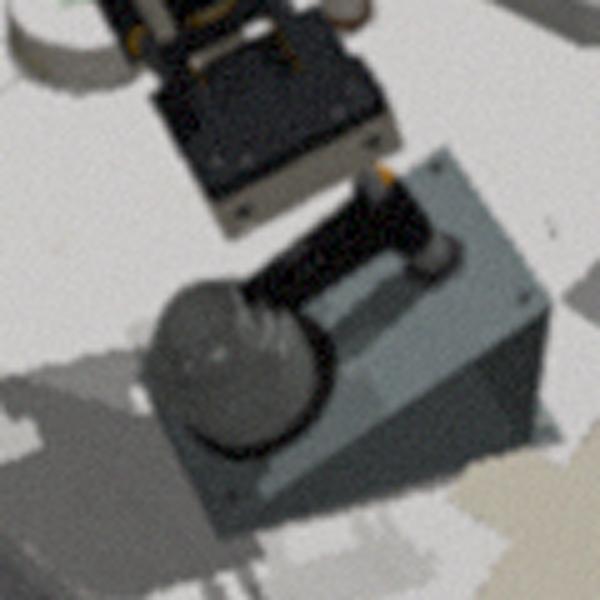

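>>> {"name": "move_arm", "arguments": {
  "rows": [
    {"delta_pos":[-0.3,2,1],"delta_rot":[0,0,0],"hand":3},
    {"delta_pos":[0,3.5,0],"delta_rot":[0,0,0],"hand":3},
    {"delta_pos":[0,4,0],"delta_rot":[0,0,0],"hand":3},
    {"delta_pos":[0,4,0],"delta_rot":[0,0,0],"hand":3},
    {"delta_pos":[0,3,0],"delta_rot":[0,0,0],"hand":3},
    {"delta_pos":[0,2,0],"delta_rot":[0,0,0],"hand":3},
    {"delta_pos":[0,0,0],"delta_rot":[0,0,0],"hand":3},
    {"delta_pos":[0,0,0],"delta_rot":[0,0,0],"hand":3},
    {"delta_pos":[0,0,0],"delta_rot":[0,0,0],"hand":3},
    {"delta_pos":[0,0,0],"delta_rot":[0,0,0],"hand":3}
  ]
}}

```text
t: 48.3
eef_pos: [0.469, -0.0092, 0.211]
ee_rot: [3.141, -0.349, -0.448]
force: [-0.9, 1.1, 1.4]
width: 0.0302
```

```bash
python3 look.py w39 300 510 60 260;python3 - <<'E'
from h import *
a=grab_frame('scene');cv2.imwrite('pics/s6.png',cv2.resize(a[190:310,240:360],None,fx=5,fy=5,interpolation=cv2.INTER_CUBIC));cv2.imwrite('pics/s6f.png',a)
b=grab_frame('top');cv2.imwrite('pics/t6.png',b)
E
```

```text
48.3 q [ 0.611 -0.135 -0.879  0.476 -0.709  0.165] F [-0.9  1.1  1.4] M [0.49 1.04 0.02] w 0.0302
face (array([-87.4, 165.6, 198.1]), array([-4.3 , -9.05,  0.09])) F in face [-0.4  0.6  1.9]
scale 3
```

View pics/s6.png

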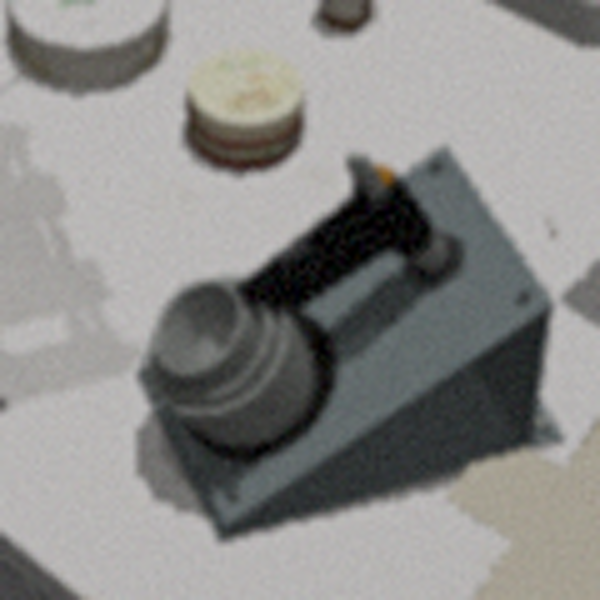

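View pics/w39f.png

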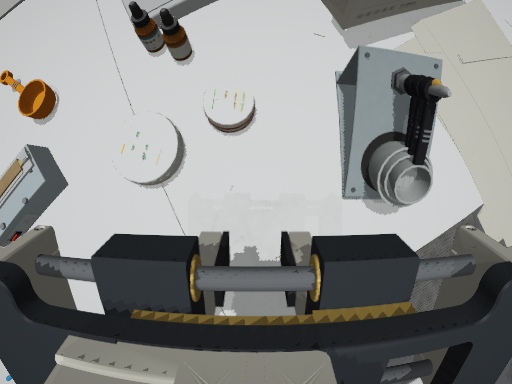

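View pics/t6.png

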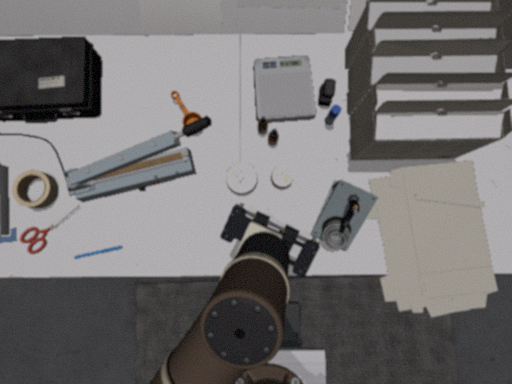

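```bash
python3 -c "
import cv2
a=cv2.imread('pics/w39f.png')[40:215,330:460];cv2.imwrite('pics/w39z.png',cv2.resize(a,None,fx=3.4,fy=3.4,interpolation=cv2.INTER_CUBIC))
a=cv2.imread('pics/s6f.png')[215:260,285:340];cv2.imwrite('pics/s6z.png',cv2.resize(a,None,fx=12,fy=12,interpolation=cv2.INTER_CUBIC))"
```

```text
(no output)
```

View pics/w39z.png

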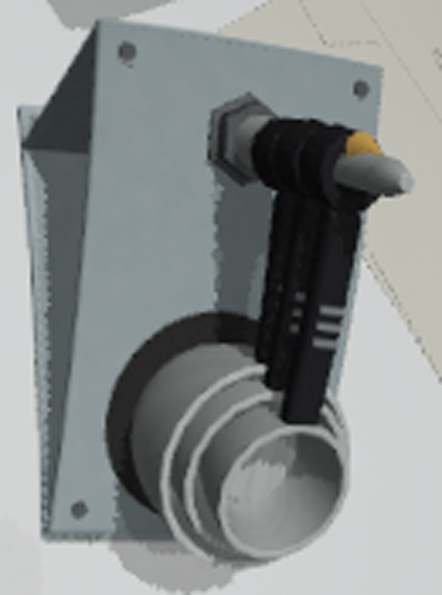

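View pics/s6z.png

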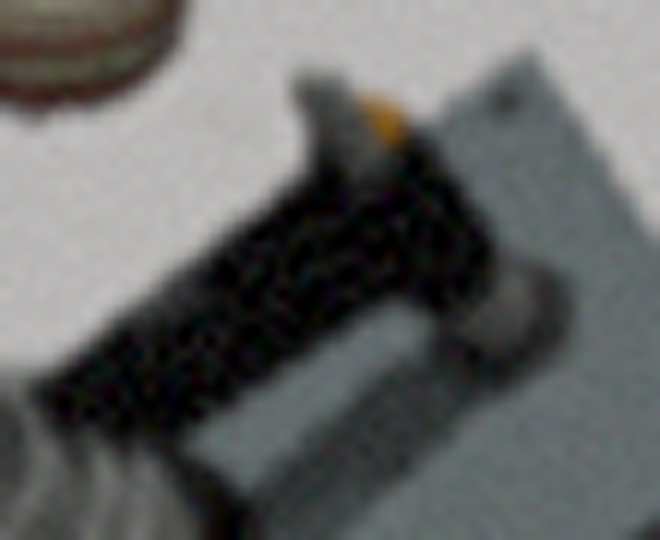

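The side view shows three contiguous eyes on the shoulder, with the brass nose sprung out over the top one. The cups are nested and the bystanders are where they stood. I'm handing it in.

```bash
python3 -c "
from station import *
s=get_state();print(s['t'],s['force'],s['qd'].round(3));print(job_done())"
```

```text
48.45 [0.19415339 0.3105281  0.30307525] [ 0.004 -0.002  0.002  0.001 -0.002 -0.002]
the job is handed in; nothing more can be done
None
```

All three scoops are on the hook, large, then medium, then small, with the cups nested and the spring nose sprung out over the top eye. I handed in at 48.5 s of the 72 s allowed.

- **Regrip of the large scoop:** On the first try the arm ran into a joint limit before reaching the full 30° slope. I set the large scoop down between the small scoop and the stand and regripped it with the tool pitched about 10°. I gripped the other two scoops the same way from the start.
- **Seating checks:**
  - Large: it stopped about 3 mm short while held in the gripper. I let go and pressed the eye home with the fingertips, to a hard stop at about 14 N.
  - Medium: hard stop at about 14 N.
  - Small: hard stop at about 15 N, 14.1 mm farther out than the medium; one eye is 14 mm tall.
  - Forces were only read at the end of each move, so a brief peak on the way past the nose could have been missed. The highest reading was 14.8 N, against the 25 N limit.
- **Final pictures:** The eyes are in contact on the shoulder, and the jars, dropper bottles and orange scoop look unmoved. The gripper is clear of the stand.
- **Less certain:** Camera-based positions are good to about 1–2 mm, so "fully home" rests mainly on the hard stops, the 14.1 mm spacing and the nose having sprung out.

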